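# Shim a casting plate level and build the curing stack on it

### The job

The three-cornered steel plate has one short foot, so it leans, and a glued stack would creep on it. Stand the round bubble level on the plate's engraved ring and push the orange wedge, thin end first, under the low corner until the bubble sits inside the level's black circle; let go and leave the wedge there. Then take the level off and build the curing stack flat and centred inside the engraved ring: the cork disc first, next every glazed test disc that is out on the bench, in any order, and the brass weight on top. Finally stand the level on the middle of the weight as a check: its bubble must still be inside the circle. Keep the plate itself where it stands.

Things in the scene. Friction and masses are not known exactly. Their poses are not given: they have to be found in the camera images.
- plate: loose steel casting plate, 1.8 kg, a triangle with cut-off corners, 191 x 224 mm, 10 mm thick; origin 26 mm below the middle of the engraved ring on its top face, z up out of the top; the low corner points along its -x. Underside 16 mm above the origin. Rubber feet 22 mm across: two 16 mm long at x = 52, y = -80 and 80 mm, a short one 11.5 mm long at x = -36, y = 0
- plate_centre (a point): middle of the engraved ring (80 mm across) on the plate's top face, 26 mm above the bench when level; axes as the plate's
- low_corner (a point): middle of the low corner's blunt edge (52 mm wide), at the underside, 115 mm from the ring's middle along the plate's -x; 8 mm above the bench at the start, when the plate leans 2.9 degrees down towards it, and 16 mm when level. The wedge goes in here towards the ring, against about 10 N
- wedge: loose orange plastic wedge, 105 mm long, 32 mm wide, 0.05 kg; origin at the middle of its underside, x towards the thin end, z up. The thin end (x = 52 mm) is 4 mm high; the top slopes evenly up to 20 mm over 75 mm, then comes a flat ribbed tail, 20 mm high, 30 mm long (x = -52 to -22 mm), to hold it by. It stays put when let go under the plate
- wedge_tip (a point): middle of the wedge's thin end, on its underside
- level: loose round bubble level, dark housing 62 mm across and 24 mm high, 0.09 kg, on top a yellow-green window with a black circle (inner diameter 16 mm) and a pale bubble 10 mm across; origin at the centre of its underside, z up
- bubble_x (a joint): how far the bubble stands from the window's middle along the level's own +x, given as the angle that it shows, rad: 0 centred, limits -0.044 and 0.044; the bubble goes to the high side and shifts 5 mm for 0.0175 rad (1 degree); it settles in about 0.8 s
- bubble_y (a joint): the same along the level's own +y; the bubble is inside the black circle when its offset is under about 3 mm, 0.010 rad
- cork_disc: loose cork disc, plain brown, 64 mm across, 12 mm thick, 0.02 kg; origin at the centre of its underside, z up
- disc_red: glazed ceramic test disc, terracotta red on top, 64 mm across, 14 mm thick, 0.10 kg; origin at the centre of its underside, z up out of its glazed face; it may be absent (None)
- disc_blue: glazed ceramic test disc, dark blue on top, 64 mm across, 14 mm thick, 0.10 kg; origin at the centre of its underside, z up out of its glazed face; it may be absent (None)
- disc_green: glazed ceramic test disc, grey-green on top, 64 mm across, 14 mm thick, 0.10 kg; origin at the centre of its underside, z up out of its glazed face; it may be absent (None)
- weight: loose round brass weight, 64 mm across, 20 mm thick, about 0.45 kg; origin at the centre of its underside, z up
Not all that is in view belongs to the job. Leave any pink look-alike of the disc_green alone.

How it is judged:
By the outcome, as a careful person would: the job done as asked, in the order asked, and still so for the second after the job is handed in, with the robot touching nothing.
Of disc_red, disc_blue, disc_green only 1 to 3 are there at a start; the rules pass over those that are not, and their reading is None.
At some moment in a run one of weight, disc_red, disc_blue, disc_green may be knocked a few centimetres aside while the robot is not near it.
Once in a run the grip may slacken for a moment while it holds something.
It also fails if it takes over 210 s, if anything falls off the work surface, if the arm or the gripper's body presses on something with over 40 N, if the wrist force passes 120 N, or if a joint passes its speed limit or range.

### The arm

A 7-joint arm with a two-finger parallel gripper is mounted at the origin on the work surface; the furniture and walls round the work are solid. World frame = base frame: x ahead of the robot, y to its left, z up, the work surface at z = 0. Lengths are in m, angles in rad, forces in N, time in s.
With the tool pointing down it reaches from about 0.4 to 0.85 m from the base axis. Payload 10.4 kg.
Tool frame: the origin (TCP) lies at the very end of the fingers, on their centre line; the grasp point (between the pads) lies 19 mm behind it; x points along the fingers, z is the direction in which the jaws open and shut, and the axes are right-handed (so a half turn about x gives the same grasp; the last joint's range is limited). The gripper opens to 85 mm and grips with 20 to 120 N. Pads are 22 mm wide; open, the fingers measure 114 mm over their backs; the gripper's body (76 mm by 85 mm) begins 54 mm behind the grasp point. The pads swing forward as they close: fully open they stand 13 mm farther back than shut.
Start: joints at [1.146, 0.332, -0.065, 1.46, 0.022, 1.35, -0.088], TCP at [0.244, -0.575, 0.231] pointing down, gripper open.
Joint ranges: [-2.6, 2.6], [-0.5, 2.12], [-1.47, 1.34], [0.16, 2.42], [-1.27, 4.41], [0.06, 2.06], [-2.6, 2.6]. Speed limits (rad/s): [2.22, 2.22, 2.79, 2.79, 3.14, 3.14, 3.14].

### API

Orientations are given as a unit quaternion [x, y, z, w].
In Python, from workcell import readout, camera, manip gives the robot as it stands.
- The arm moves only by the shell command python3 -m inch 'ROWS' [FORCE]. ROWS is JSON, a list of rows, each a list of 3 entries, a list of its own where there are three numbers: the turn, a rotation vector about the tool's x, y, z in degrees, then the shift along the tool's x, y, z in mm, then the closure, from 0 (fully open) to 1 (shut). In form: [[[wx, wy, wz], [dx, dy, dz], hand], ...]. A call has 1 to 10 rows; each row is the pose to reach, as a shift and turn from the pose measured when the call began, along the tool's axes at that moment; what a row does not reach only later rows make up. A row lasts 1/8 s, in which the tool goes at most 62.5 mm and 10.7 degrees, less where a joint would pass 70% of its speed; a pose out of reach is approached as far as the arm can. A call with a gripper value outside its range is refused whole. The fingers move at their own pace and stop on an object; FORCE is the grip in N (left out, the last holds). Time passes only in rows, so rows that repeat a pose let the fingers close. It gives the time, the measured TCP pose, the force and the opening at its end, in the units of the state.
- readout.get_obs(): the state, without advancing time (a new reading comes with each control period).
- camera(name): name is "scene" or "top" or "wrist"; returns a dict with "pixels" (480x640x3 uint8, red, green, blue), "range_z" (480x640 float32, m along the optical axis (not along the pixel's ray), 0 where there is no reading), "intrinsics" (3x3 intrinsics, pixels), "extrinsics" (4x4, takes a point from world to camera coordinates); the wrist camera has in their place "T_tool_cam" (4x4, takes a point from camera to tool coordinates, whose origin is the TCP and whose axes are the tool frame's). Camera axes: x right, y down, z forward; pixel columns grow to the right and rows downward; lengths in m; the calibration is good to about 2 mm. A picture is of the moment at which its call begins: read the wrist's pose just before it.
- manip.hand_in(): hands the job in, once; it reports no verdict.
The state is a dict: "clock": time; "joint_pos": joint angles; "joint_velocities": joint speeds; "tau": joint torques, N m; "position": TCP position; "ee_rot": TCP orientation; "ft_force": force on the tool from outside, world axes, zero at the start; "torque": the same for the moment, N m; "grip_width": opening from 0.0 (shut) to 1.0 (fully open).
Only numpy, scipy, OpenCV 4.12 (cv2) and the standard library are available. Lean on these libraries where they do the work, as an engineer would, in place of code of your own. Each camera call takes 0.05 s, during which the arm holds its last target.

## Working session

There is one attempt and no reset: what is moved stays moved. The work goes in short steps, Python scripts to look and compute and a shell command to move; the robot and the scene stay as the last step left them, time stands still between calls to the robot, and variables do not carry over. Pictures are saved under pics/ and viewed, and the job is handed in when it is done.

```bash
ls -la; mkdir -p pics
python3 - <<'E'
from workcell import readout, camera
import cv2, numpy as np
o=readout.get_obs(); print(o)
for n in ["scene","top","wrist"]:
    c=camera(n); cv2.imwrite(f"pics/{n}0.png",c["pixels"][:,:,::-1]); print(n,c["intrinsics"].tolist()); print(np.round(c.get("extrinsics",c.get("T_tool_cam")),4).tolist())
E
```

```text
total 12
drwxr-xr-x  3 agent agent 4096 Dec  7 15:38 .
drwxr-xr-x 23 root  root  4096 Dec  7 15:38 ..
drwxr-xr-x  2 agent agent 4096 Dec  7 15:38 pics
{'clock': 0.0, 'joint_pos': array([ 1.14639704,  0.33288248, -0.06470005,  1.46094662,  0.02161053,
        1.34990779, -0.08850957]), 'joint_velocities': array([-0.00077985, -0.00122816, -0.00197052,  0.00105758, -0.00168023,
       -0.00058913, -0.00091497]), 'tau': array([-1.14088496e-03, -6.25450730e+01,  4.89747268e-02, -3.91610491e+01,
        1.63398689e-02,  9.81626072e-03,  1.19381657e-06]), 'position': array([ 0.24426423, -0.57487725,  0.23050678]), 'ee_rot': array([ 0.39042322,  0.59016339, -0.38990488,  0.58928013]), 'ft_force': array([-0.4266013 , -0.19256086,  0.72306383]), 'torque': array([ 0.04928164,  0.03010778, -0.00802695]), 'grip_width': 0.9970864849857919}
scene [[574.1806881845577, 0.0, 322.42867058137995], [0.0, 574.1806881845577, 248.9495177194874], [0.0, 0.0, 1.0]]
[[0.7256, 0.6881, -0.0072, -0.485], [0.5092, -0.5439, -0.6669, -0.2726], [-0.4628, 0.4803, -0.7451, 1.3716], [0.0, 0.0, 0.0, 1.0]]
top [[591.018884375868, 0.0, 327.2836611792564], [0.0, 591.018884375868, 232.7220449311756], [0.0, 0.0, 1.0]]
[[-0.0143, -0.9999, -0.0097, 0.1243], [-0.9821, 0.0158, -0.1876, 0.5196], [0.1877, 0.0069, -0.9822, 0.9167], [0.0, 0.0, 0.0, 1.0]]
wrist [[387.93932451498785, 0.0, 320.1349167454139], [0.0, 387.93932451498785, 239.58346042334384], [0.0, 0.0, 1.0]]
[[-0.0006, -0.2958, 0.9553, -0.1411], [-0.0018, -0.9553, -0.2958, 0.0749], [1.0, -0.0019, 0.0, 0.0003], [0.0, 0.0, 0.0, 1.0]]
```

View pics/scene0.png

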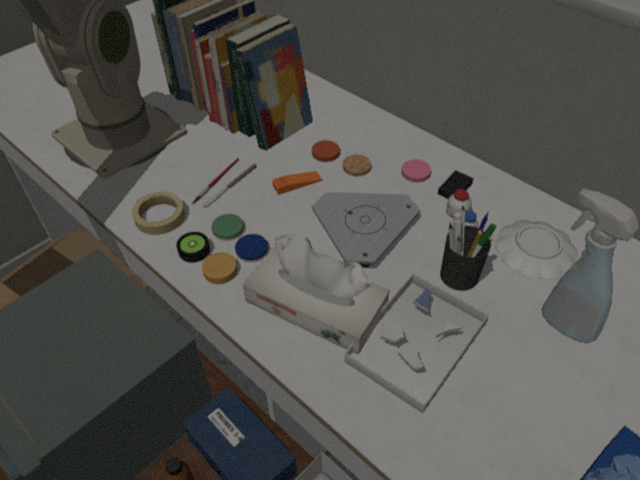

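View pics/top0.png

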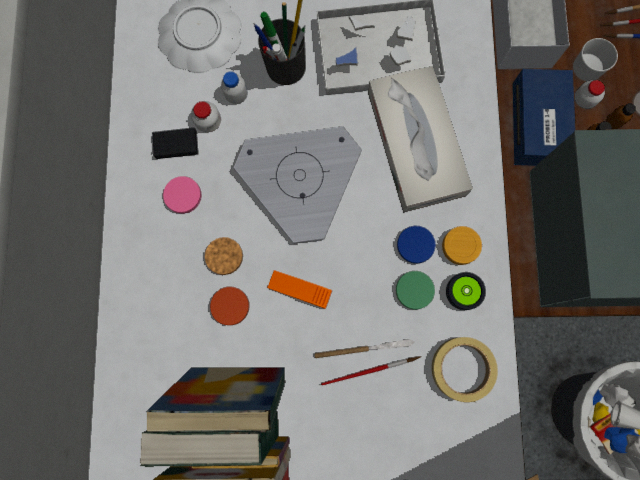

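View pics/wrist0.png

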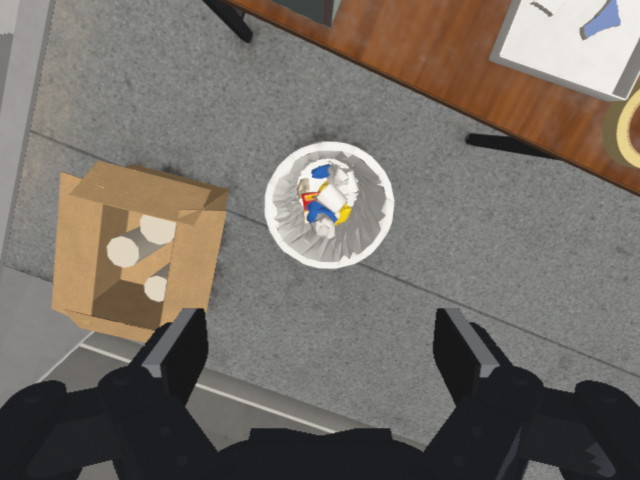

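The top view shows these objects:
- **Level:** green window with dark housing, at (466,291).
- **Glazed discs:** blue (416,245), green (415,290) and red (230,306). The pink look-alike is at (182,195).
- **Cork:** (224,256).
- **Brass/amber disc:** (462,245).
- **Wedge:** (299,289), with its ribbed tail to the right.
- **Plate ring:** (300,175), with the low corner pointing down towards the robot.

Next I'll measure them.

```bash
cat > h.py <<'E'
from workcell import readout, camera
import cv2, numpy as np
from scipy.spatial.transform import Rotation as Rn
def pose():
    o=readout.get_obs(); return o,np.array(o["position"]),Rn.from_quat(o["ee_rot"])
def cam(n):
    if n=="wrist":
        o,p,R=pose(); c=camera(n); T=np.eye(4);T[:3,:3]=R.as_matrix();T[:3,3]=p
        c["cw"]=T@c["T_tool_cam"]
    else:
        c=camera(n); c["cw"]=np.linalg.inv(c["extrinsics"])
    return c
def ray(c,u,v,z):
    d=np.linalg.inv(c["intrinsics"])@[u,v,1]; d=c["cw"][:3,:3]@d; o=c["cw"][:3,3]
    return o+d*(z-o[2])/d[2]
def proj(c,P):
    T=np.linalg.inv(c["cw"]); q=T[:3,:3]@np.array(P)+T[:3,3]; q=c["intrinsics"]@q; return q[:2]/q[2]
def save(c,name,crop=None,s=1):
    im=c["pixels"][:,:,::-1]
    if crop: a,b,w,hh=crop; im=im[b:b+hh,a:a+w]
    im=cv2.resize(np.ascontiguousarray(im),None,fx=s,fy=s,interpolation=cv2.INTER_CUBIC)
    assert im.shape[0]<=600 and im.shape[1]<=800
    cv2.imwrite("pics/"+name,im)
def cloud(c):
    D=c["range_z"]; v,u=np.mgrid[:480,:640]; K=c["intrinsics"]
    P=np.stack([(u-K[0,2])/K[0,0]*D,(v-K[1,2])/K[1,1]*D,D],-1)
    return P@c["cw"][:3,:3].T+c["cw"][:3,3]
HUE={"red":(3,12,120,60),"wedge":(8,15,200,150),"blue":(105,125,120,40),"green":(60,90,60,40),"pink":(150,178,60,100),"cork":(8,20,50,60),"weight":(15,26,120,100),"level":(35,50,150,100)}
H={"red":.014,"blue":.014,"green":.014,"pink":.014,"cork":.012,"weight":.020,"level":.024}
def plan(target,yaw_z=None,tilt=None):
    """target world TCP, yaw_z: angle deg in world of the jaw axis(z), tool down. prints rotvec,shift in current tool axes"""
    o,p,R=pose()
    sh=R.inv().apply(np.array(target)-p)*1000
    x=np.array([0,0,-1.]); best=None
    z0=R.as_matrix()[:,2]
    if yaw_z is None: yaw_z=np.degrees(np.arctan2(z0[1],z0[0]))
    for a in (yaw_z,yaw_z+180):
        z=np.array([np.cos(np.radians(a)),np.sin(np.radians(a)),0]); y=np.cross(z,x)
        M=np.stack([x,y,z],1); rv=(R.inv()*Rn.from_matrix(M)).as_rotvec(degrees=True)
        print("yaw",round(a%360,1),"rot",np.round(rv,1),"shift",np.round(sh,1))
def st():
    o,p,R=pose(); M=R.as_matrix(); print("t",round(o["clock"],2),"p",np.round(p,4),"x",np.round(M[:,0],3),"yaw_z",round(np.degrees(np.arctan2(M[1,2],M[0,2])),1),"F",np.round(o["ft_force"],1),"g",round(o["grip_width"],3),"q",np.round(o["joint_pos"],2))
E
python3 - <<'E'
from h import *
st()
c=cam("top"); hsv=cv2.cvtColor(c["pixels"],cv2.COLOR_RGB2HSV)
for n,(u,v) in dict(red=(230,306),blue=(416,245),green=(415,290),pink=(182,195),cork=(224,256),amber=(462,245),level=(466,291),wedge=(295,288),plate=(330,200),box=(450,180)).items():
    print(n,hsv[v,u],np.round(cloud(c)[v,u],4))
save(c,"topcrop.png",(150,120,350,200),2.2)
E
```

```text
t 0.15 p [ 0.2443 -0.575   0.2307] x [-0.     0.001 -1.   ] yaw_z -67.0 F [-0.2 -0.7  0.3] g 1.002 q [ 1.15  0.33 -0.06  1.46  0.02  1.35 -0.09]
red [  7 203 147] [0.4071 0.2801 0.0128]
blue [111 194 109] [ 0.5049 -0.0329  0.0132]
green [ 69 109 117] [ 0.4289 -0.0278  0.0147]
pink [169 135 192] [0.5993 0.3667 0.0107]
cork [ 16 159 162] [0.4916 0.292  0.0108]
amber [ 19 205 175] [ 0.5027 -0.1091  0.0192]
level [ 37  60 209] [ 0.4256 -0.1114  0.0186]
wedge [ 12 255 193] [0.4352 0.1717 0.0151]
plate [116  12 144] [0.5846 0.1111 0.0169]
box [ 25  17 169] [ 0.6072 -0.0885  0.0501]
```

View pics/topcrop.png

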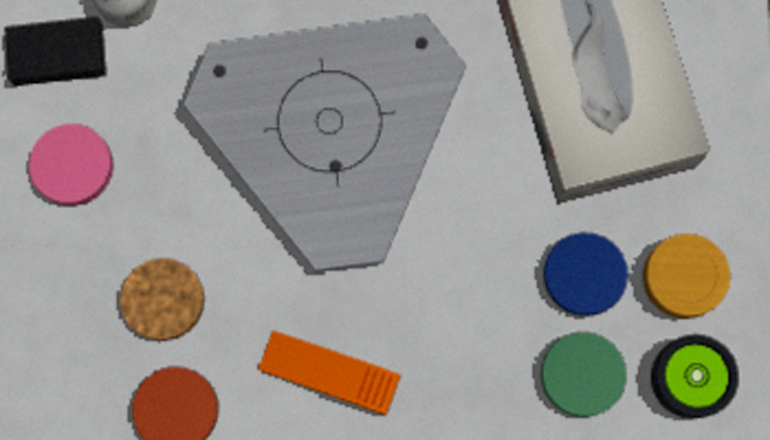

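The close crop confirms the choice. The amber disc has a 20 mm top and a brass rim ring, so it's the weight. The grey-green disc is disc_green and the pink one is left alone. The level's ring and bubble show at crop (697,376). Now I'll get the exact centres.

```bash
cat >> h.py <<'E'
def blobs(c,names,near=None,show=True):
    hsv=cv2.cvtColor(c["pixels"],cv2.COLOR_RGB2HSV); out={}
    for n in names:
        a,b,s,v=HUE[n]; m=cv2.inRange(hsv,(a,s,v),(b,255,255)); m=cv2.morphologyEx(m,cv2.MORPH_CLOSE,np.ones((5,5),np.uint8)); m=cv2.morphologyEx(m,cv2.MORPH_OPEN,np.ones((3,3),np.uint8))
        cs,_=cv2.findContours(m,cv2.RETR_EXTERNAL,cv2.CHAIN_APPROX_NONE)
        L=[]
        for k in cs:
            if cv2.contourArea(k)<150: continue
            P=np.array([ray(c,u,w,H.get(n,.02))[:2] for u,w in cv2.convexHull(k)[:,0]])
            (x,y),r=cv2.minEnclosingCircle((P*1000).astype(np.float32))
            L.append((round(x/1000,4),round(y/1000,4),round(r*2,1),cv2.minEnclosingCircle(k)[0]))
        out[n]=L
        if show: print(n,[l for l in L if l[2]>20 and l[2]<130])
    return out
E
python3 - <<'E'
from h import *
for n in("top","scene"):
    c=cam(n); print(n); blobs(c,["red","blue","green","pink","cork","weight","level","wedge"])
c=cam("top")
s=2.2
for nm,(u,v),z in [("ring",(330,121),.026),("dotL",(219,70),.026),("dotR",(421,43),.026),("dotN",(335,166),.024),("cornL",(310,270),.015),("cornR",(381,262),.015)]:
    print(nm,np.round(ray(c,150+u/s,120+v/s,z),4))
for nm,(u,v),z in [("thin1",(272,331),.004),("thin2",(258,368),.004),("tail1",(400,374),.02),("tail2",(385,414),.02)]:
    print(nm,np.round(ray(c,150+u/s,120+v/s,z),4))
E
```

```text
top
red [(0.2733, 0.3607, 43.0, (178.7794189453125, 389.558837890625)), (0.3886, -0.3562, 64.6, (615.5, 311.5)), (0.3889, -0.2798, 63.2, (568.9473876953125, 311.5)), (0.4078, 0.2818, 64.5, (229.0785369873047, 305.69110107421875)), (0.4345, 0.1646, 106.4, (299.5, 288.5)), (0.8963, -0.4277, 51.0, (625.611083984375, 28.5))]
blue [(0.1921, -0.3427, 48.5, (619.725830078125, 437.2742004394531)), (0.2449, 0.3562, 93.8, (181.0, 408.0)), (0.2622, 0.2458, 91.0, (249.5, 396.0)), (0.5063, -0.0326, 63.8, (415.6694030761719, 244.13388061523438)), (0.8107, 0.2855, 29.3, (230.36207580566406, 79.22413635253906))]
green [(0.4296, -0.0274, 64.3, (414.7977600097656, 289.5277404785156)), (0.9102, 0.2164, 67.9, (269.5, 27.5))]
pink [(0.5997, 0.3665, 67.4, (181.5406494140625, 194.84959411621094))]
cork [(0.2166, -0.3127, 40.1, (599.0, 420.5)), (0.3296, 0.0962, 88.3, (341.5, 352.0)), (0.389, -0.2806, 63.3, (569.0, 311.5)), (0.3887, -0.3571, 64.7, (615.5, 311.5)), (0.4066, 0.2822, 65.1, (228.96705627441406, 306.17333984375)), (0.4339, 0.1655, 108.2, (299.0, 289.0)), (0.4925, 0.2931, 65.4, (223.07894897460938
[... 778 characters left out ...]
5.6, (198.0, 460.5)), (0.5038, -0.1075, 79.8, (219.0810089111328, 266.9134216308594)), (0.2967, -0.0989, 124.2, (158.0071258544922, 212.21224975585938)), (0.4396, 0.1613, 108.4, (296.5, 181.0)), (0.4955, 0.2924, 73.9, (356.5, 164.5)), (0.41, 0.281, 77.1, (325.8461608886719, 150.5))]
weight [(0.5042, -0.1088, 63.4, (219.2142791748047, 266.26190185546875))]
level [(0.4273, -0.1095, 44.3, (192.0, 243.0))]
wedge []
ring [0.6272 0.1617 0.026 ]
dotL [0.6701 0.2485 0.026 ]
dotR [0.6895 0.0899 0.026 ]
dotN [0.5916 0.1582 0.024 ]
cornL [0.5119 0.1784 0.015 ]
cornR [0.5173 0.1237 0.015 ]
thin1 [0.4666 0.2086 0.004 ]
thin2 [0.4382 0.2192 0.004 ]
tail1 [0.4305 0.1105 0.02  ]
tail2 [0.4007 0.1221 0.02  ]
```

Both cameras agree to within about 3 mm. The plate's x axis is at +7° with the ring at (0.628, 0.162). The wedge's thin end points at 69°. I'll fetch the level first, gripping it along the diagonal of the 2x2 group.

```bash
python3 -c "
from h import *
plan([0.4268,-.1105,.13],45)"
```

```text
yaw 45 rot [-112.   -0.   -0.] shift [ 101.2  349.6 -356.3]
yaw 225 rot [68. -0.  0.] shift [ 101.2  349.6 -356.3]
```

```bash
R='[[-112,0,0],[101,350,-356],0]'; python3 -m inch '[[[-11,0,0],[0,35,-36],0],[[-21,0,0],[5,70,-71],0],[[-31,0,0],[10,105,-107],0],[[-42,0,0],[20,140,-142],0],[[-52,0,0],[30,175,-178],0],[[-62,0,0],[40,210,-214],0],[[-72,0,0],[50,245,-250],0],[[-82,0,0],[65,280,-285],0],[[-92,0,0],[80,315,-320],0],[[-102,0,0],[101,350,-356],0]]'; python3 -c "
from h import *
st();plan([0.4268,-.1105,.13],45)
c=cam('wrist');save(c,'w1.png');blobs(c,['level','green','blue','weight'])"
```

```text
clock: 1.6
position: [0.4281, -0.1093, 0.1304]
ee_rot: [-0.215, 0.673, 0.214, 0.674]
ft_force: [0.9, 0.3, 0.2]
grip_width: 1.001
t 1.6 p [ 0.4281 -0.1093  0.1304] x [ 0.002 -0.001 -1.   ] yaw_z 35.3 F [0.9 0.3 0.2] g 1.001 q [ 0.73  0.05 -0.59  2.02  0.03  1.08  0.74]
yaw 45 rot [-9.7  0.   0.1] shift [ 0.4 -0.2 -1.7]
yaw 225 rot [ 1.703e+02  1.000e-01 -1.000e-01] shift [ 0.4 -0.2 -1.7]
level [(0.4256, -0.1092, 46.4, (318.32513427734375, 233.50830078125))]
green [(0.4292, -0.0275, 62.9, (396.5, 132.0))]
blue [(0.5959, -0.1996, 34.9, (425.70159912109375, 432.94757080078125)), (0.3019, -0.217, 24.8, (83.81401062011719, 252.0797119140625)), (0.5048, -0.0321, 64.3, (479.34228515625, 204.50946044921875))]
weight [(0.5005, -0.1088, 66.5, (406.48095703125, 287.59967041015625))]
```

View pics/w1.png

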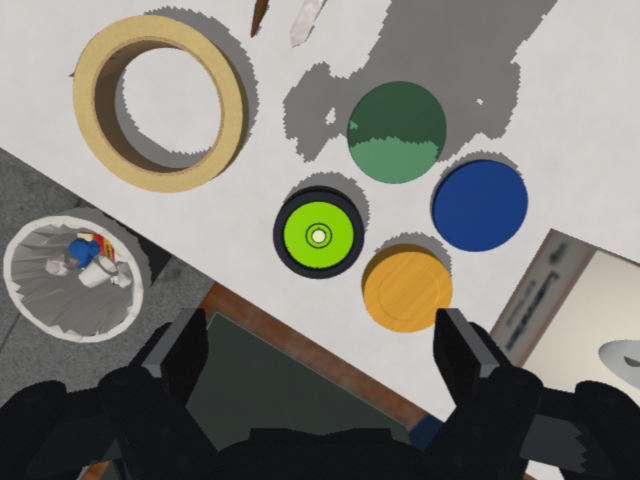

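The level is at (318,234) in the wrist view with its bubble centred. The neighbours are clear of the diagonal grip line, so I'll descend and grip.

```bash
python3 -m inch '[[[-10,0,0],[20,1,-2],0],[[-10,0,0],[60,1,-2],0],[[-10,0,0],[100,1,-2],0],[[-10,0,0],[126,1,-2],0],[[-10,0,0],[126,1,-2],0],[[-10,0,0],[126,1,-2],0.5],[[-10,0,0],[126,1,-2],0.5],[[-10,0,0],[126,1,-2],0.5],[[-10,0,0],[126,1,-2],0.5],[[-10,0,0],[126,1,-2],0.5]]' 35; python3 -c "
from h import *
st()"
```

```text
clock: 2.9
position: [0.4274, -0.1029, 0.0036]
ee_rot: [-0.277, 0.65, 0.278, 0.651]
ft_force: [-1.8, -0.0, 5.3]
grip_width: 0.708
t 2.9 p [ 0.4274 -0.1029  0.0036] x [ 0.002  0.002 -1.   ] yaw_z 46.2 F [-1.8 -0.   5.3] g 0.708 q [ 0.68  0.26 -0.58  2.13  0.2   0.8   0.78]
```

```bash
python3 -m inch '[[[0,0,0],[0,0,0],0.5],[[0,0,0],[-5,0,0],0.5]]'; python3 -c "
from h import *
st()
c=cam('wrist');save(c,'w2.png')
c=cam('top');save(c,'t2.png',(340,170,200,180),3);"
```

```text
clock: 3.15
position: [0.4276, -0.103, 0.0092]
ee_rot: [-0.277, 0.649, 0.277, 0.651]
ft_force: [-0.6, 0.5, -1.0]
grip_width: 0.71
t 3.15 p [ 0.4276 -0.103   0.0092] x [ 0.002  0.001 -1.   ] yaw_z 46.2 F [-0.6  0.5 -1. ] g 0.71 q [ 0.68  0.25 -0.59  2.13  0.19  0.81  0.79]
```

View pics/w2.png

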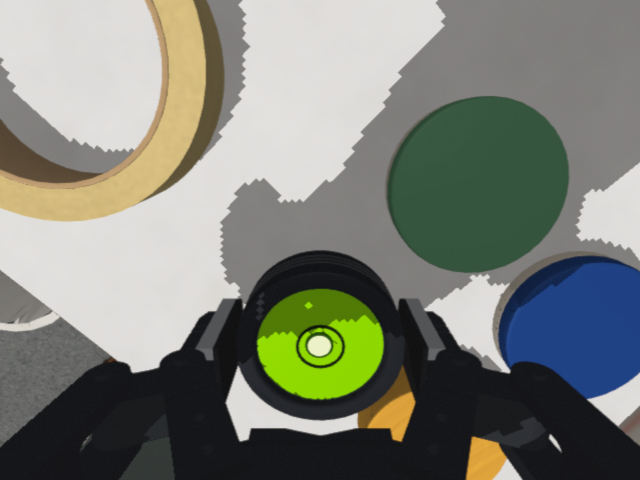

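View pics/t2.png

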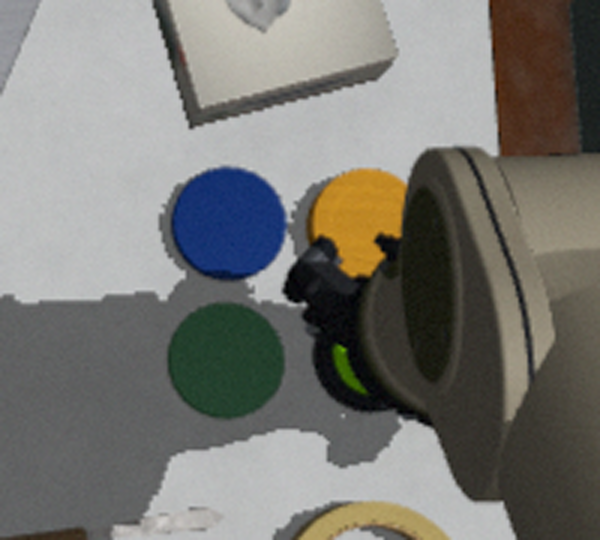

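The level is held, its window at (320,345) in the wrist view, and the neighbours haven't moved. I'll measure its offset from the tool before carrying it.

```bash
cat >> h.py <<'E'
def heldoff(name,ztop):
    c=cam("wrist"); o,p,R=pose(); H[name]=ztop
    b=[l for l in blobs(c,[name],show=False)[name]]
    for l in b: print(name,"tool off mm",np.round(R.inv().apply(np.array([l[0],l[1],ztop])-p)*1000,1),l)
E
python3 -c "
from h import *
heldoff('level',.0295)
plan([.6277,.1623,.13],45)"
```

```text
level tool off mm [-20.4  -2.4  -0.5] (0.429, -0.1051, 45.3, (320.0, 343.5))
yaw 45 rot [1.2 0.1 0.1] shift [-120.1   39.2  330.3]
yaw 225 rot [-1.788e+02 -1.000e-01  2.000e-01] shift [-120.1   39.2  330.3]
```

```bash
python3 -m inch '[[[0,0,0],[-50,0,0],0.5],[[0,0,0],[-100,0,10],0.5],[[0,0,0],[-130,5,50],0.5],[[0,0,0],[-130,12,100],0.5],[[0,0,0],[-130,18,150],0.5],[[0,0,0],[-130,24,200],0.5],[[0,0,0],[-130,30,250],0.5],[[0,0,0],[-120,36,300],0.5],[[0,0,0],[-110,42,331],0.5],[[0,0,0],[-100,42,331],0.5]]'; python3 -c "
from h import *
st()
heldoff('level',.12+.0215)
c=cam('top');save(c,'t3.png');c=cam('wrist');save(c,'w3.png')"
```

```text
clock: 4.55
position: [0.6261, 0.1678, 0.1089]
ee_rot: [-0.278, 0.649, 0.279, 0.651]
ft_force: [0.0, 0.0, -0.9]
grip_width: 0.707
t 4.55 p [0.6261 0.1678 0.1089] x [ 0.002  0.003 -1.   ] yaw_z 46.4 F [ 0.   0.  -0.9] g 0.707 q [ 0.18  0.57 -0.7   1.51  0.38  1.2   0.23]
level tool off mm [-34.1   7.    1.4] (0.6212, 0.1714, 40.4, (320.0, 344.5))
```

View pics/w3.png

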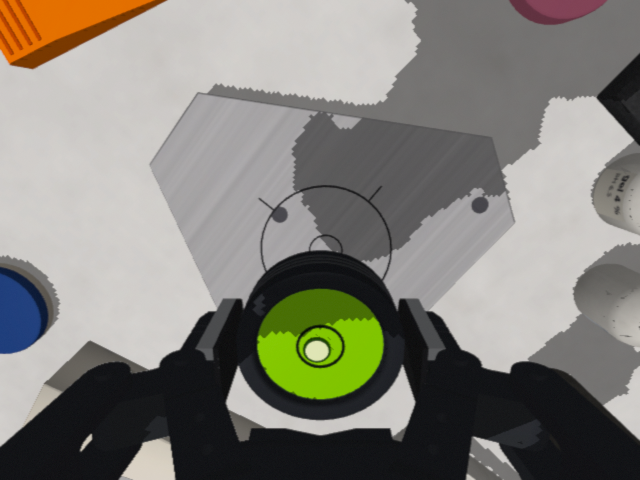

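```bash
python3 -c "
from h import *
c=cam('wrist')
for uv in [(326,249),(261,249),(391,249),(326,186),(280,215),(480,205)]: print(uv,np.round(ray(c,*uv,.0235),4))
plan([.6277,.1623,.05],45)"
```

```text
(326, 249) [0.6284 0.1649 0.0235]
(261, 249) [0.6006 0.1361 0.0235]
(391, 249) [0.6562 0.1938 0.0235]
(326, 186) [0.6002 0.1919 0.0235]
(280, 215) [0.5937 0.1599 0.0235]
(480, 205) [0.672  0.25   0.0235]
yaw 45 rot [1.1 0.1 0.1] shift [59.9 -1.8  0.3]
yaw 225 rot [-1.789e+02 -1.000e-01  1.000e-01] shift [59.9 -1.8  0.3]
```

```bash
python3 -m inch '[[[1,0,0],[30,-2,-1],0.5],[[1,0,0],[55,-2,-1],0.5],[[1,0,0],[70,-2,-1],0.5],[[1,0,0],[76,-2,-1],0.5],[[1,0,0],[78,-2,-1],0.5],[[1,0,0],[79,-2,-1],0.5],[[1,0,0],[79,-2,-1],0.5]]'; python3 -c "
from h import *
st()"
```

```text
clock: 5.62
position: [0.6273, 0.1614, 0.0314]
ee_rot: [-0.272, 0.652, 0.271, 0.654]
ft_force: [-0.3, 0.6, -0.8]
grip_width: 0.709
t 5.62 p [0.6273 0.1614 0.0314] x [ 0.003  0.    -1.   ] yaw_z 45.1 F [-0.3  0.6 -0.8] g 0.709 q [ 0.16  0.65 -0.66  1.57  0.43  1.07  0.18]
```

```bash
python3 -m inch '[[[0,0,0],[0,3.5,2.5],0.5],[[0,0,0],[0,3.5,2.5],0.5],[[0,0,0],[0,3.5,2.5],0.5],[[0,0,0],[0,3.5,2.5],0.5]]'; python3 -c "
from h import *
st()"; python3 -m inch '[[[0,0,0],[0,0,0],0.5],[[0,0,0],[0,0,0],0.5]]'
```

```text
clock: 6.12
position: [0.6266, 0.1655, 0.0314]
ee_rot: [-0.272, 0.652, 0.271, 0.654]
ft_force: [0.6, -0.2, -1.4]
grip_width: 0.711
t 6.12 p [0.6266 0.1655 0.0314] x [ 0.003  0.    -1.   ] yaw_z 45.1 F [ 0.6 -0.2 -1.4] g 0.711 q [ 0.15  0.65 -0.66  1.57  0.43  1.07  0.17]
clock: 6.38
position: [0.6266, 0.1654, 0.0313]
ee_rot: [-0.272, 0.652, 0.271, 0.654]
ft_force: [0.0, -0.7, -1.5]
grip_width: 0.709
```

```bash
python3 -m inch '[[[0,0,0],[1,0,0],0.5],[[0,0,0],[2,0,0],0.5],[[0,0,0],[3,0,0],0.5],[[0,0,0],[3,0,0],0.5]]'
```

```text
clock: 6.88
position: [0.6266, 0.1655, 0.0287]
ee_rot: [-0.272, 0.652, 0.271, 0.654]
ft_force: [-1.6, -0.9, 3.6]
grip_width: 0.712
```

Contact at about 4 N, so I'll open and back off upwards.

```bash
python3 -m inch '[[[0,0,0],[0,0,0],0.3],[[0,0,0],[0,0,0],0.1],[[0,0,0],[0,0,0],0],[[0,0,0],[0,0,0],0],[[0,0,0],[-20,0,0],0],[[0,0,0],[-60,0,0],0],[[0,0,0],[-100,0,0],0],[[0,0,0],[-110,0,0],0],[[0,0,0],[-110,0,0],0],[[0,0,0],[-110,0,0],0]]'; python3 -c "
from h import *
st(); c=cam('wrist');save(c,'w4.png');H['level']=.0475;blobs(c,['level'])
for uv in [(320,240)]: print(ray(c,*uv,.05))"
```

```text
clock: 8.12
position: [0.6257, 0.1651, 0.1376]
ee_rot: [-0.272, 0.653, 0.271, 0.653]
ft_force: [-0.4, 0.5, 0.1]
grip_width: 1.002
t 8.12 p [0.6257 0.1651 0.1376] x [ 0.001 -0.    -1.   ] yaw_z 45.1 F [-0.4  0.5  0.1] g 1.002 q [ 0.18  0.54 -0.7   1.48  0.36  1.25  0.22]
level [(0.6275, 0.1626, 46.4, (320.1046447753906, 249.1511688232422))]
[0.62216825 0.16749945 0.05      ]
```

View pics/w4.png

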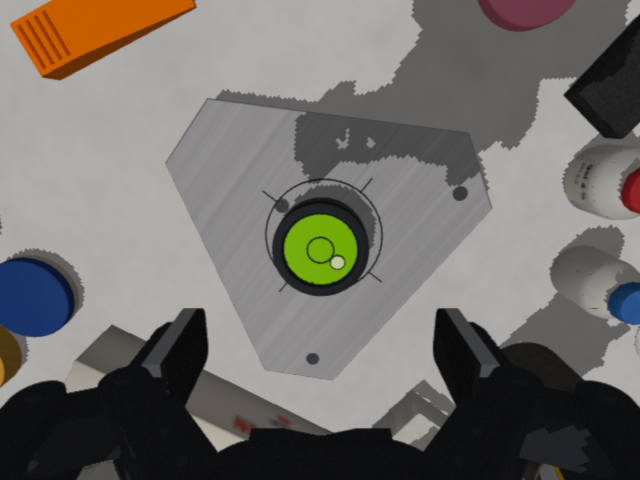

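The level sits inside the ring at (320,249). The bubble is outside the circle at (337,262), towards the plate's high side, as expected. Next is the wedge.

```bash
python3 -c "
from h import *
plan([.4223,.130,.13],-20.7)"
```

```text
yaw 339.3 rot [65.8  0.1  0. ] shift [   7.2  119.2 -168.4]
yaw 159.3 rot [-1.142e+02 -0.000e+00  1.000e-01] shift [   7.2  119.2 -168.4]
```

```bash
python3 -m inch '[[[10,0,0],[0,18,-26],0],[[20,0,0],[0,36,-52],0],[[30,0,0],[0,54,-78],0],[[40,0,0],[0,75,-104],0],[[50,0,0],[0,95,-130],0],[[60,0,0],[0,119,-168],0],[[66,0,0],[7,119,-168],0],[[66,0,0],[7,119,-168],0],[[66,0,0],[7,119,-168],0]]'; python3 -c "
from h import *
st(); c=cam('wrist');save(c,'w5.png')"
```

```text
clock: 9.3
position: [0.4229, 0.1303, 0.1301]
ee_rot: [0.127, 0.695, -0.127, 0.696]
ft_force: [-0.5, -1.1, 0.2]
grip_width: 1.0
t 9.3 p [0.4229 0.1303 0.1301] x [ 0. -0. -1.] yaw_z -20.7 F [-0.5 -1.1  0.2] g 1.0 q [ 0.24  0.06 -0.65  2.02  0.04  1.08 -0.79]
```

View pics/w5.png

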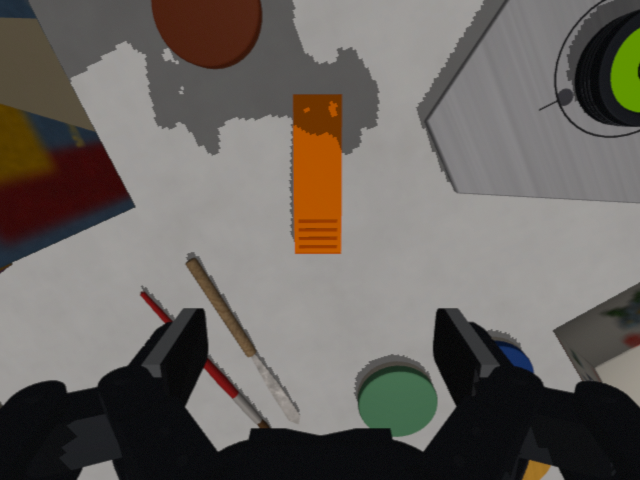

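The wedge runs straight up the wrist image. Its tail end is at (318,254), its thin end at (318,95), and the ribs are on the tail.

```bash
python3 -c "
from h import *
c=cam('wrist');o,p,R=pose()
for uv,z in [((318,254),.02),((318,95),.004),((293,240),.02),((341,240),.02)]:
    P=ray(c,*uv,z); print(np.round(P,4),np.round(R.inv().apply(P-p)*1000,1))
for uv,z in [((427,120),.018),((458,192),.018)]:
    P=ray(c,*uv,z); print('corner',np.round(P,4))"
```

```text
[0.4167 0.1185 0.02  ] [110.2 -13.3  -1.8]
[0.4535 0.2149 0.004 ] [126.2  89.9  -1.6]
[0.4044 0.1339 0.02  ] [110.2  -3.3 -18.7]
[0.4348 0.1223 0.02  ] [110.2  -3.3  13.8]
corner [0.5116 0.1763 0.018 ]
corner [0.518  0.1254 0.018 ]
```

```bash
python3 -m inch '[[[0,0,0],[40,1,-2],0],[[0,0,0],[90,1,-2],0],[[0,0,0],[120,1,-2],0],[[0,0,0],[126,1,-2],0],[[0,0,0],[126,1,-2],0.5],[[0,0,0],[126,1,-2],1],[[0,0,0],[126,1,-2],1],[[0,0,0],[126,1,-2],1],[[0,0,0],[126,1,-2],1],[[0,0,0],[126,1,-2],1]]' 60;  python3 -c "
from h import *
st(); c=cam('wrist');save(c,'w6.png')"
```

```text
clock: 10.65
position: [0.4225, 0.1321, 0.0054]
ee_rot: [0.128, 0.695, -0.127, 0.696]
ft_force: [-2.0, -1.4, 10.2]
grip_width: 0.357
t 10.65 p [0.4225 0.1321 0.0054] x [ 0.003 -0.    -1.   ] yaw_z -20.8 F [-2.  -1.4 10.2] g 0.357 q [ 0.18  0.28 -0.63  2.12  0.22  0.81 -0.95]
```

View pics/w6.png

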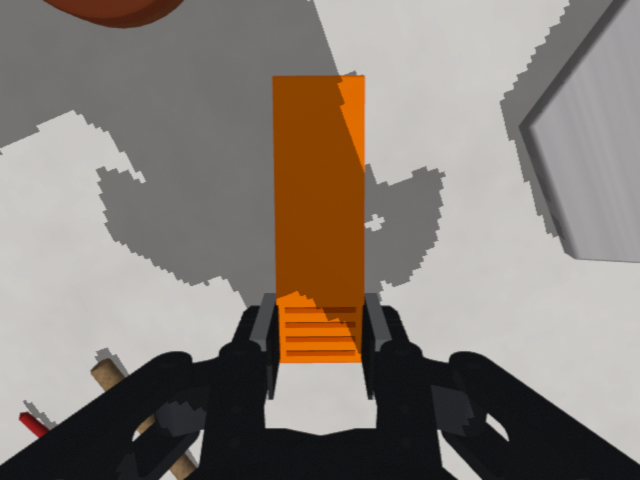

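The wedge is gripped square by its ribbed tail, with the tip 90 mm ahead of the TCP. Now I'll lift it, turn it to the plate's axis (7.1°), and bring it in front of the low corner.

```bash
python3 -c "
from h import *
plan([.4104,.1375,.035],-82.9)"
```

```text
yaw 277.1 rot [62.1  0.1 -0.1] shift [-29.7   0.8 -13.2]
yaw 97.1 rot [-1.179e+02  1.000e-01  1.000e-01] shift [-29.7   0.8 -13.2]
```

```bash
python3 -m inch '[[[0,0,0],[-15,0,0],1],[[0,0,0],[-30,0,-5],1],[[10,0,0],[-30,1,-13],1],[[20,0,0],[-30,1,-13],1],[[30,0,0],[-30,1,-13],1],[[40,0,0],[-30,1,-13],1],[[50,0,0],[-30,1,-13],1],[[60,0,0],[-30,1,-13],1],[[62,0,0],[-30,1,-13],1],[[62,0,0],[-30,1,-13],1]]';  python3 -c "
from h import *
st(); c=cam('wrist');save(c,'w7.png'); plan([.4104,.1375,.035],-82.9);c=cam('top');save(c,'t7.png',(200,120,220,220),2.7)"
```

```text
clock: 11.95
position: [0.4107, 0.1378, 0.0358]
ee_rot: [0.467, 0.53, -0.466, 0.532]
ft_force: [0.6, -0.3, -0.6]
grip_width: 0.355
t 11.95 p [0.4107 0.1378 0.0358] x [ 0.003 -0.    -1.   ] yaw_z -82.6 F [ 0.6 -0.3 -0.6] g 0.355 q [ 0.08  0.18 -0.53  2.13  0.12  0.86 -1.97]
yaw 277.1 rot [ 0.3  0.  -0.2] shift [ 0.7 -0.3  0.2]
yaw 97.1 rot [-179.7    0.3    0. ] shift [ 0.7 -0.3  0.2]
```

View pics/w7.png

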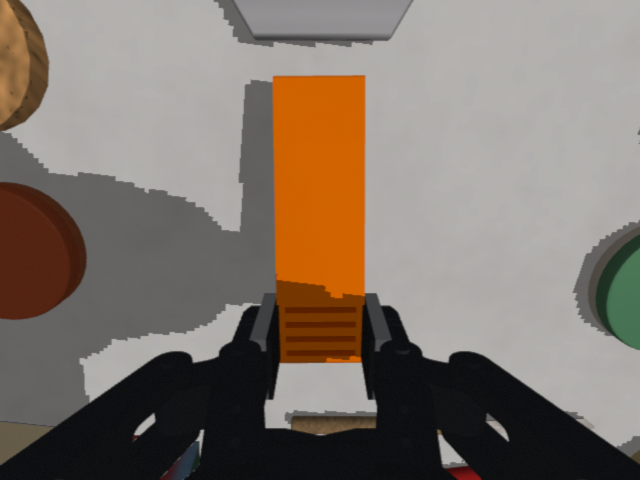

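View pics/t7.png

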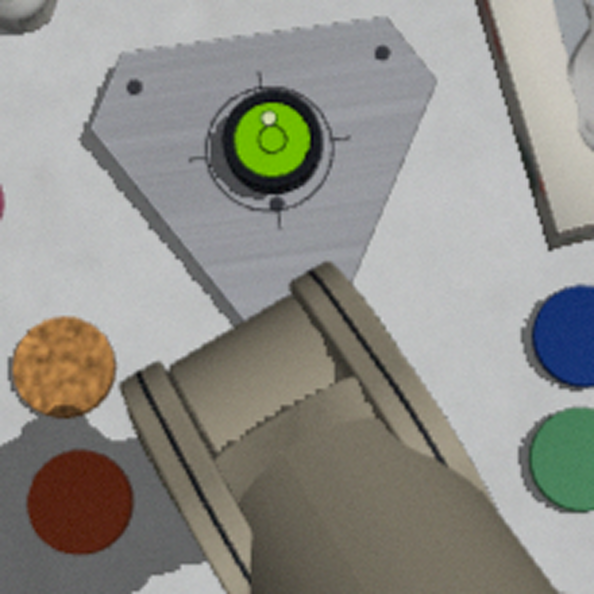

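Square and centred: the plate edge's middle is at (322,39) and the wedge tip's middle at (319,76). I'll lower it to the bench and push.

```bash
python3 -m inch '[[[0,0,0],[15,0,0],1],[[0,0,0],[26,0,0],1],[[0,0,0],[29,0,0],1],[[0,0,0],[30,0,0],1],[[0,0,0],[30,0,0],1]]';  python3 -c "
from h import *
st()"
```

```text
clock: 12.68
position: [0.4105, 0.1377, 0.0054]
ee_rot: [0.467, 0.531, -0.466, 0.532]
ft_force: [-1.2, -0.2, 0.5]
grip_width: 0.358
t 12.68 p [0.4105 0.1377 0.0054] x [ 0.002 -0.    -1.   ] yaw_z -82.6 F [-1.2 -0.2  0.5] g 0.358 q [ 0.06  0.24 -0.52  2.15  0.17  0.79 -2.01]
```

```bash
python3 -m inch '[[[0,0,0],[0,6,0],1],[[0,0,0],[0,12,0],1],[[0,0,0],[0,18,0],1],[[0,0,0],[0,24,0],1],[[0,0,0],[0,30,0],1],[[0,0,0],[0,36,0],1],[[0,0,0],[0,42,0],1],[[0,0,0],[0,47,0],1],[[0,0,0],[0,50,0],1],[[0,0,0],[0,50,0],1]]';  python3 -c "
from h import *
st();c=cam('wrist');save(c,'w8.png');c=cam('top');save(c,'t8.png',(200,120,220,220),2.7)"
```

```text
clock: 13.92
position: [0.4546, 0.1436, 0.0053]
ee_rot: [0.463, 0.533, -0.47, 0.53]
ft_force: [-31.8, -5.1, 37.8]
grip_width: 0.356
t 13.93 p [0.4546 0.1436 0.0053] x [-0.009 -0.004 -1.   ] yaw_z -82.6 F [-31.8  -5.1  37.8] g 0.356 q [ 0.05  0.33 -0.5   2.03  0.21  0.84 -2.01]
```

View pics/w8.png

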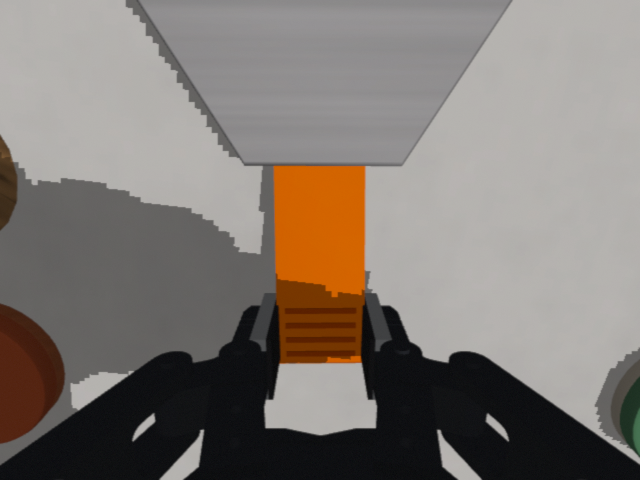

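View pics/t8.png

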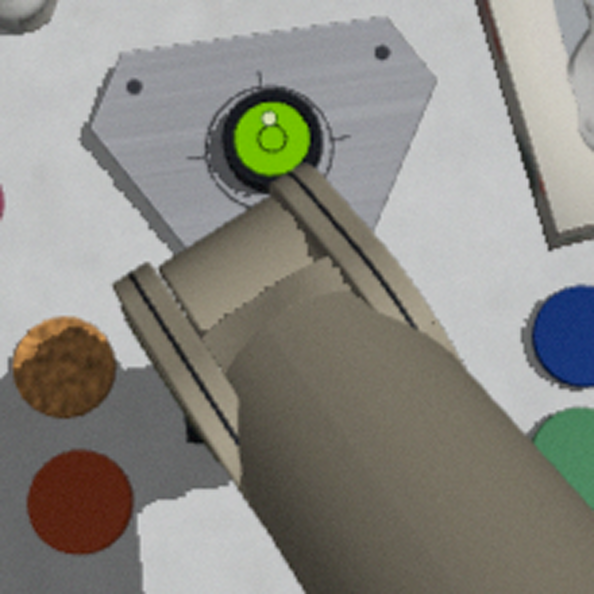

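The force is high: 32 N forward and 38 N upward. The tool is pressing the wedge into the bench, so I'll relieve the downward part first.

```bash
python3 -m inch '[[[0,0,0],[-1,0,0],1],[[0,0,0],[-1,0,0],1],[[0,0,0],[-1,0,0],1]]';  python3 -c "
from h import *
st()"
```

```text
clock: 14.4
position: [0.4541, 0.1436, 0.0059]
ee_rot: [0.463, 0.533, -0.47, 0.53]
ft_force: [-4.7, -0.3, 0.8]
grip_width: 0.356
t 14.4 p [0.4541 0.1436 0.0059] x [-0.01  -0.005 -1.   ] yaw_z -82.5 F [-4.7 -0.3  0.8] g 0.356 q [ 0.05  0.33 -0.5   2.03  0.21  0.84 -2.01]
```

```bash
python3 -m inch '[[[0,0,0.6],[0,2,0],1],[[0,0,0.6],[0,4,0],1],[[0,0,0.6],[0,6,0],1],[[0,0,0.6],[0,8,0],1],[[0,0,0.6],[0,10,0],1],[[0,0,0.6],[0,10,0],1]]';  python3 -c "
from h import *
st()"
```

```text
clock: 15.15
position: [0.4607, 0.1445, 0.0054]
ee_rot: [0.463, 0.532, -0.469, 0.531]
ft_force: [-19.9, -3.1, 19.0]
grip_width: 0.357
t 15.15 p [0.4607 0.1445 0.0054] x [-0.006 -0.006 -1.   ] yaw_z -82.5 F [-19.9  -3.1  19. ] g 0.357 q [ 0.04  0.34 -0.49  2.02  0.21  0.84 -2.01]
```

```bash
python3 -m inch '[[[0,0,0.4],[-1,2,0],1],[[0,0,0.4],[-1,4,0],1],[[0,0,0.4],[-1,6,0],1],[[0,0,0.4],[-1,8,0],1],[[0,0,0.4],[-1,10,0],1],[[0,0,0.4],[-1,11,0],1],[[0,0,0.4],[-1,11,0],1]]';  python3 -c "
from h import *
st()"; python3 -m inch '[[[0,0,0.4],[-1,2,0],1],[[0,0,0.4],[-1,4,0],1],[[0,0,0.4],[-1,6,0],1],[[0,0,0.4],[-1,8,0],1],[[0,0,0.4],[-1,8,0],1]]';  python3 -c "
from h import *
st();c=cam('wrist');save(c,'w9.png');c=cam('top');save(c,'t9.png',(200,120,220,220),2.7);c=cam('scene');save(c,'s9.png')"
```

```text
clock: 16.02
position: [0.4693, 0.1455, 0.0054]
ee_rot: [0.464, 0.531, -0.469, 0.532]
ft_force: [-10.5, -2.5, 5.6]
grip_width: 0.356
t 16.02 p [0.4693 0.1455 0.0054] x [-0.004 -0.006 -1.   ] yaw_z -82.5 F [-10.5  -2.5   5.6] g 0.356 q [ 0.04  0.35 -0.49  2.    0.22  0.85 -2.01]
clock: 16.65
position: [0.4753, 0.1461, 0.0055]
ee_rot: [0.464, 0.531, -0.468, 0.533]
ft_force: [-9.8, -1.2, 1.8]
grip_width: 0.354
t 16.65 p [0.4753 0.1461 0.0055] x [-0.001 -0.006 -1.   ] yaw_z -82.5 F [-9.8 -1.2  1.8] g 0.354 q [ 0.04  0.36 -0.48  1.99  0.23  0.85 -2.01]
```

View pics/w9.png

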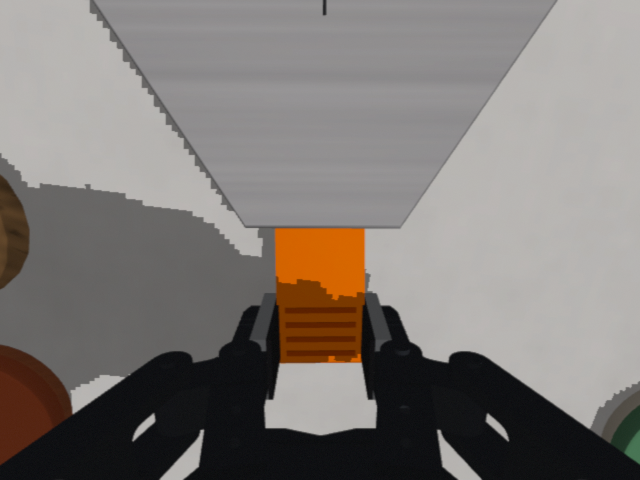

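View pics/s9.png

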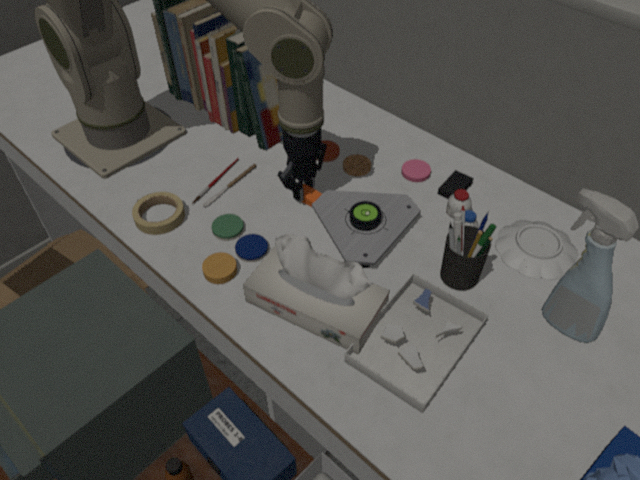

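```bash
cat > edge.py <<'E'
from h import *
import sys
v=float(sys.argv[1])
c=cam('wrist')
e=ray(c,322,v,.0245); t=ray(c,320,362,.02); print('edge',e,'tail',t,'exposed',np.linalg.norm((e-t)[:2]), 'in', .105-np.linalg.norm((e-t)[:2]))
for a in ((246,v),(401,v)): print(ray(c,*a,.0245))
s=cam('scene'); save(s,'sb%d.png'%int(v*10),(330,180,80,70),8)
E
python3 edge.py 227; ls pics | tail -3
```

```text
edge [0.51667923 0.15065507 0.0245    ] tail [0.4628011  0.14429811 0.02      ] exposed 0.05425185680482761 in 0.05074814319517239
[0.51354405 0.1751935  0.0245    ]
[0.51994763 0.12507399 0.0245    ]
w8.png
w9.png
wrist0.png
```

View pics/sb2270.png

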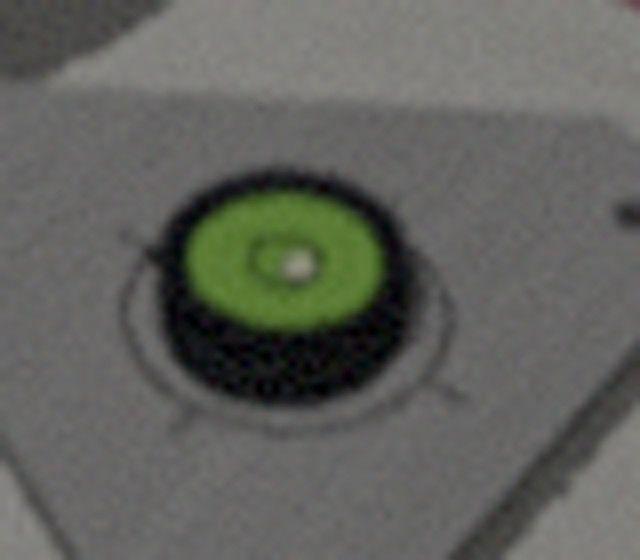

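The bubble is nearly at the circle's edge in the scene crop, at (298,265), and about 51 mm is inserted. I need about 5 mm more.

```bash
python3 -m inch '[[[0,0,0.2],[-1,2,0],1],[[0,0,0.2],[-1,4,0],1],[[0,0,0.2],[-1,6,0],1],[[0,0,0.2],[-1,7,0],1],[[0,0,0.2],[-1,7,0],1],[[0,0,0.2],[-1,7,0],1]]';  python3 -c "
from h import *
st();c=cam('wrist');save(c,'w10.png')
g=cv2.cvtColor(c['pixels'],cv2.COLOR_RGB2GRAY)
print(c['pixels'][225:262:2,300].tolist())"; python3 edge.py 238
```

```text
clock: 17.65
position: [0.4802, 0.1466, 0.0055]
ee_rot: [0.464, 0.531, -0.469, 0.533]
ft_force: [-10.9, -1.1, 1.4]
grip_width: 0.355
t 17.65 p [0.4802 0.1466 0.0055] x [-0.002 -0.007 -1.   ] yaw_z -82.5 F [-10.9  -1.1   1.4] g 0.355 q [ 0.03  0.37 -0.48  1.97  0.23  0.85 -2.01]
[[148, 145, 146], [147, 145, 145], [146, 144, 144], [144, 143, 145], [143, 141, 143], [143, 141, 143], [142, 142, 143], [138, 136, 138], [98, 95, 94], [201, 97, 1], [215, 101, 0], [215, 100, 0], [215, 100, 0], [215, 101, 0], [215, 101, 0], [214, 100, 0], [215, 101, 0], [214, 101, 0], [216, 101, 0]]
edge [0.51782896 0.1506574  0.0245    ] tail [0.46764021 0.14477532 0.02      ] exposed 0.05053226582329615 in 0.05446773417670384
[0.51467496 0.17540666 0.0245    ]
[0.52111803 0.12484827 0.0245    ]
```

View pics/sb2380.png

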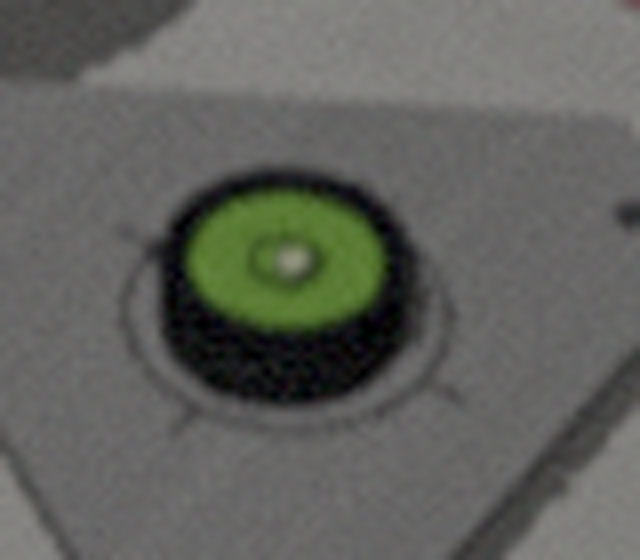

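```bash
python3 -m inch '[[[0,0,0.2],[-0.5,1.5,0],1],[[0,0,0.2],[-0.5,3,0],1],[[0,0,0.2],[-0.5,4,0],1],[[0,0,0.2],[-0.5,4,0],1],[[0,0,0.2],[-0.5,4,0],1],[[0,0,0.2],[-0.5,4,0],1]]';  python3 -c "
from h import *
st();c=cam('wrist');save(c,'w10.png')
print(c['pixels'][235:262:1,300,2].tolist())"; python3 edge.py 245
```

```text
clock: 18.55
position: [0.4815, 0.1468, 0.0054]
ee_rot: [0.463, 0.531, -0.469, 0.533]
ft_force: [-15.9, -1.8, 12.7]
grip_width: 0.357
t 18.55 p [0.4815 0.1468 0.0054] x [-0.004 -0.008 -1.   ] yaw_z -82.5 F [-15.9  -1.8  12.7] g 0.357 q [ 0.03  0.37 -0.48  1.97  0.23  0.86 -2.01]
[144, 142, 144, 143, 143, 143, 143, 144, 140, 118, 95, 64, 0, 0, 0, 0, 0, 0, 0, 0, 0, 0, 0, 0, 0, 0, 0]
edge [0.51679964 0.15059961 0.0245    ] tail [0.46898308 0.14500924 0.02      ] exposed 0.048142246314504644 in 0.05685775368549535
[0.5136366  0.17545886 0.0245    ]
[0.52009958 0.1246644  0.0245    ]
```

View pics/sb2450.png

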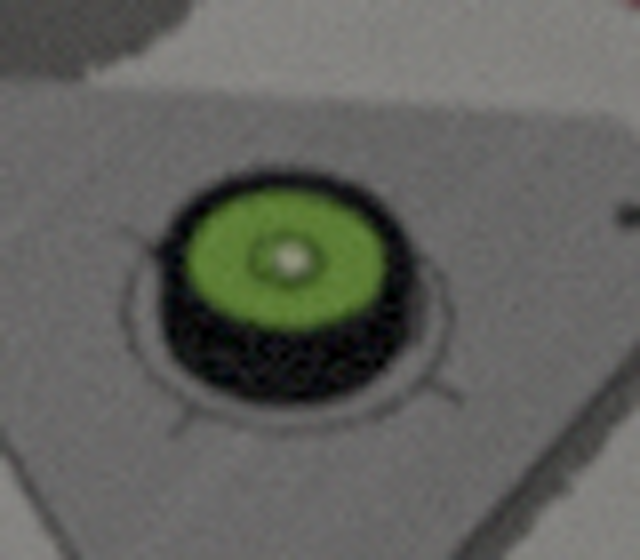

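The bubble is inside the circle at (290,259) with about 56 mm inserted. I'll relax the push, let go, rise, and look from above.

```bash
python3 -m inch '[[[0,0,0],[0,0,0],1],[[0,0,0],[0,0,0],1],[[0,0,0],[0,0,0],0.4],[[0,0,0],[0,0,0],0.2],[[0,0,0],[0,0,0],0.2],[[0,0,0],[-10,0,0],0.1],[[0,0,0],[-50,0,0],0],[[0,0,0],[-100,0,0],0],[[0,0,0],[-130,20,0],0],[[0,0,0],[-140,70,0],0]]'; python3 -c "
from h import *
st();plan([.60,.1605,.16],-82.9)"
```

```text
clock: 19.95
position: [0.5527, 0.1577, 0.149]
ee_rot: [0.464, 0.53, -0.468, 0.534]
ft_force: [2.3, 0.5, 0.8]
grip_width: 1.004
t 19.95 p [0.5527 0.1577 0.149 ] x [ 0.001 -0.008 -1.   ] yaw_z -82.4 F [2.3 0.5 0.8] g 1.004 q [ 0.06  0.33 -0.5   1.68  0.18  1.18 -1.93]
yaw 277.1 rot [0.5 0.5 0. ] shift [-10.9  47.3   3.5]
yaw 97.1 rot [-179.5   -0.     0.7] shift [-10.9  47.3   3.5]
```

```bash
python3 -m inch '[[[0.5,0.5,0],[-5,40,4],0],[[0.5,0.5,0],[-5,75,4],0],[[0.5,0.5,0],[-5,75,4],0],[[0.5,0.5,0],[-5,75,4],0]]'; python3 -c "
from h import *
st();c=cam('wrist');save(c,'w11.png');save(c,'w11c.png',(245,175,150,150),4);H['level']=.05;blobs(c,['level'])"
```

```text
clock: 20.45
position: [0.6269, 0.164, 0.1542]
ee_rot: [0.468, 0.53, -0.468, 0.53]
ft_force: [-0.1, 0.5, -0.3]
grip_width: 1.001
t 20.45 p [0.6269 0.164  0.1542] x [-0.001  0.001 -1.   ] yaw_z -82.9 F [-0.1  0.5 -0.3] g 1.001 q [ 0.02  0.47 -0.47  1.47  0.22  1.25 -1.92]
level [(0.632, 0.1621, 45.7, (323.5392150878906, 230.55882263183594))]
```

View pics/w11.png

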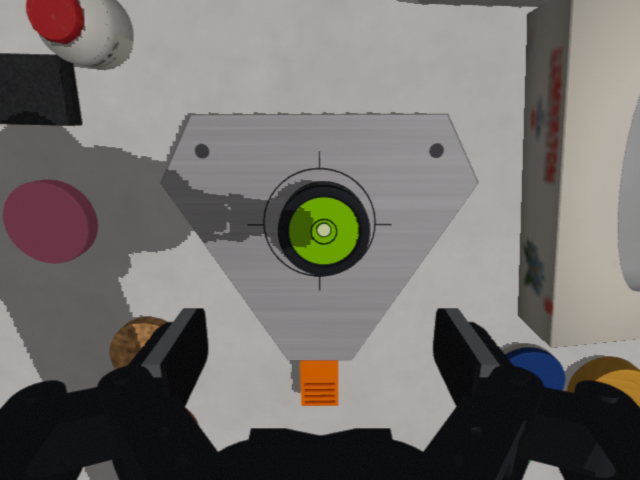

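View pics/w11c.png

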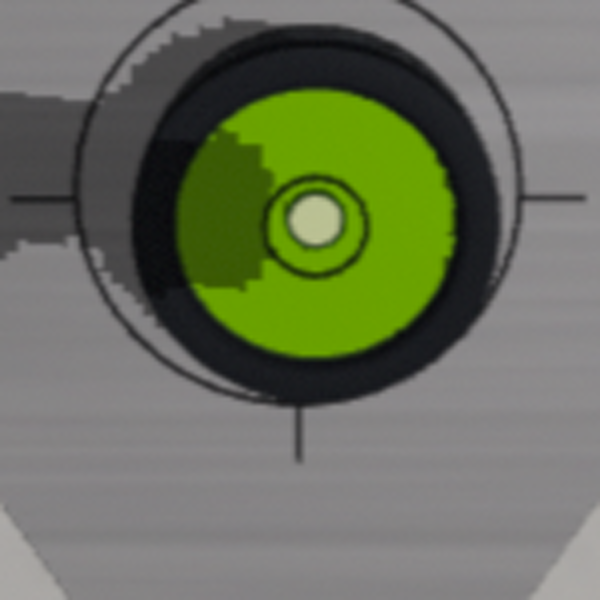

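The bubble is inside the circle with the wedge released. In the crop the bubble is at (316,219), against a circle centre of (317,226). Now I'll cross-check the ring and level positions with the top camera.

```bash
python3 -c "
from h import *
c=cam('wrist')
for uv in [(319.8,224.5),(202,151),(437,151)]: print('w',uv,np.round(ray(c,*uv,.026),4))
c=cam('top'); H['level']=.05; blobs(c,['level']);save(c,'t11.png',(200,90,260,220),2.7)
c=cam('scene'); blobs(c,['level','blue','green','weight','red'])"
```

```text
w (319.8, 224.5) [0.6297 0.1641 0.026 ]
w (202, 151) [0.6712 0.2498 0.026 ]
w (437, 151) [0.6906 0.0914 0.026 ]
level []
level []
blue [(0.8217, -0.3386, 49.2, (237.20619201660156, 473.3402099609375)), (1.1985, 0.0581, 103.6, (614.0, 453.5)), (0.5098, -0.0326, 63.9, (251.0, 246.5))]
green [(0.4323, -0.0282, 64.7, (227.41339111328125, 226.2716522216797))]
weight [(0.5051, -0.109, 62.9, (219.2142791748047, 266.26190185546875))]
red [(0.7472, -0.4128, 48.0, (163.0, 476.0)), (0.4867, 0.1461, 57.7, (308.36956787109375, 195.5)), (0.4109, 0.2783, 71.6, (325.0846862792969, 149.70217895507812))]
```

View pics/t11.png

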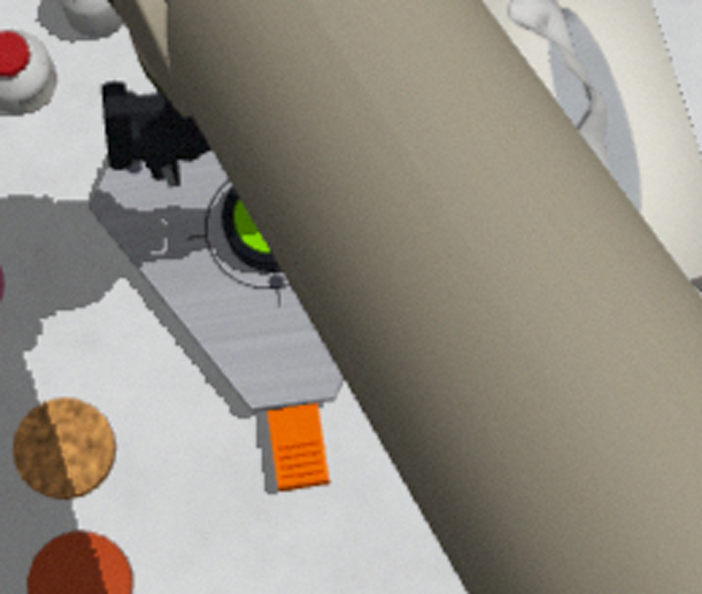

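```bash
python3 -m inch '[[[0,0,0],[40,5,2.5],0],[[0,0,0],[90,5,2.5],0],[[0,0,0],[115,5,2.5],0],[[0,0,0],[122,5,2.5],0],[[0,0,0],[124,5,2.5],0],[[0,0,0],[124,5,2.5],0.5],[[0,0,0],[124,5,2.5],0.5],[[0,0,0],[124,5,2.5],0.5],[[0,0,0],[124,5,2.5],0.5],[[0,0,0],[124,5,2.5],0.5]]' 30; python3 -c "
from h import *
st();heldoff('level',.05);plan([.43,.08,.05],-82.9)"
```

```text
clock: 21.9
position: [0.6331, 0.1621, 0.0323]
ee_rot: [0.469, 0.529, -0.468, 0.53]
ft_force: [-2.1, -1.4, 6.5]
grip_width: 0.709
t 21.9 p [0.6331 0.1621 0.0323] x [ 0.002  0.001 -1.   ] yaw_z -82.9 F [-2.1 -1.4  6.5] g 0.709 q [ 0.    0.6  -0.44  1.56  0.28  1.04 -1.96]
level tool off mm [-17.7   0.5   0.3] (0.6336, 0.1618, 45.0, (320.1639404296875, 333.0))
yaw 277.1 rot [-0.  -0.  -0.1] shift [ -18.2 -211.6   56.4]
yaw 97.1 rot [180.   -0.2   0. ] shift [ -18.2 -211.6   56.4]
```

```bash
python3 -m inch '[[[0,0,0],[-10,0,0],0.5],[[0,0,0],[-40,0,0],0.5],[[0,0,0],[-60,0,0],0.5],[[0,0,0],[-60,-50,12],0.5],[[0,0,0],[-60,-100,25],0.5],[[0,0,0],[-60,-150,40],0.5],[[0,0,0],[-55,-200,54],0.5],[[0,0,0],[-45,-212,57],0.5],[[0,0,0],[-45,-212,57],0.5],[[0,0,0],[-45,-212,57],0.5]]'; python3 -c "
from h import *
st();c=cam('wrist');save(c,'w12.png');c=cam('top');save(c,'t12.png')"
```

```text
clock: 23.2
position: [0.431, 0.0801, 0.0775]
ee_rot: [0.469, 0.529, -0.467, 0.531]
ft_force: [0.1, 0.6, -1.8]
grip_width: 0.707
t 23.2 p [0.431  0.0801 0.0775] x [ 0.004  0.001 -1.   ] yaw_z -82.9 F [ 0.1  0.6 -1.8] g 0.707 q [ 0.22  0.11 -0.52  2.09  0.07  0.95 -1.79]
```

View pics/w12.png

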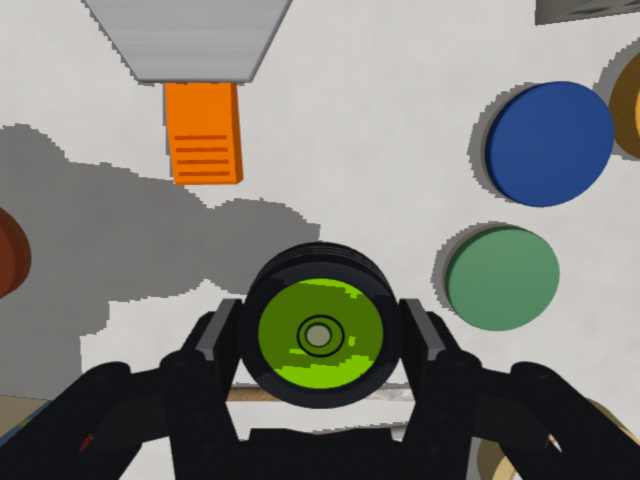

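View pics/t12.png

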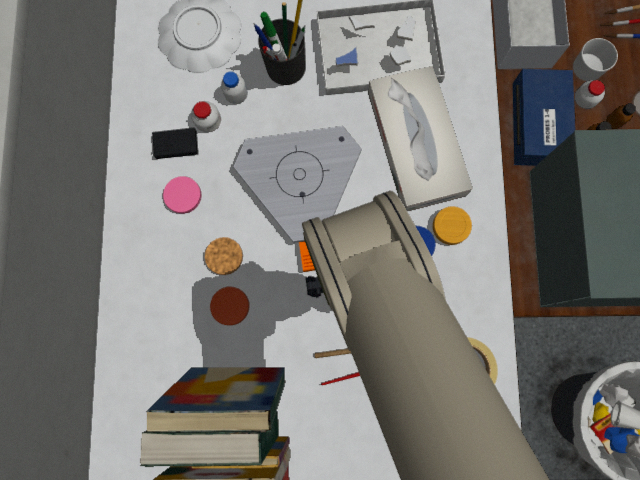

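The level is over free bench. The weight has been knocked aside, from (462,245) to about (452,225) in the top view, so I'll re-measure it later. Setting the level down.

```bash
python3 -m inch '[[[0,0,0],[40,0,0],0.5],[[0,0,0],[60,0,0],0.5],[[0,0,0],[68,0,0],0.5],[[0,0,0],[70,0,0],0.5],[[0,0,0],[71,0,0],0.5],[[0,0,0],[71,0,0],0.5]]'; python3 -m inch '[[[0,0,0],[0,0,0],0.3],[[0,0,0],[0,0,0],0.1],[[0,0,0],[0,0,0],0],[[0,0,0],[0,0,0],0],[[0,0,0],[-30,0,0],0],[[0,0,0],[-80,0,0],0],[[0,0,0],[-120,0,0],0]]'; python3 -c "
from h import *
st();plan([.492,.292,.13],-82.9);plan([.492,.292,.13],-40)"
```

```text
clock: 24.05
position: [0.4315, 0.0803, 0.0068]
ee_rot: [0.469, 0.529, -0.467, 0.531]
ft_force: [0.6, -0.5, -1.2]
grip_width: 0.713
clock: 24.92
position: [0.4311, 0.0803, 0.1286]
ee_rot: [0.469, 0.529, -0.466, 0.531]
ft_force: [0.4, 0.3, -0.5]
grip_width: 1.0
t 24.93 p [0.4311 0.0803 0.1286] x [ 0.005  0.002 -1.   ] yaw_z -82.9 F [ 0.4  0.3 -0.5] g 1.0 q [ 0.24  0.04 -0.53  2.04  0.02  1.07 -1.75]
yaw 277.1 rot [ 0.  -0.1 -0.3] shift [  -0.8   86.8 -202.5]
yaw 97.1 rot [-1.8e+02  4.0e-01 -1.0e-01] shift [  -0.8   86.8 -202.5]
yaw 320 rot [-42.9   0.   -0.3] shift [  -0.8   86.8 -202.5]
yaw 140 rot [ 1.371e+02 -4.000e-01 -1.000e-01] shift [  -0.8   86.8 -202.5]
```

```bash
python3 -m inch '[[[0,0,0],[0,22,-50],0],[[0,0,0],[0,43,-100],0],[[0,0,0],[0,65,-150],0],[[0,0,0],[0,87,-202],0],[[0,0,0],[0,87,-202],0],[[0,0,0],[0,87,-202],0]]'; python3 -c "
from h import *
st();c=cam('wrist');save(c,'w13.png');o,p,R=pose()
for l in blobs(c,['cork'])['cork']: print(R.inv().apply(np.array([l[0],l[1],.012])-p)*1000)"
```

```text
clock: 25.68
position: [0.4921, 0.2909, 0.1287]
ee_rot: [0.469, 0.529, -0.467, 0.531]
ft_force: [0.8, -0.4, 0.3]
grip_width: 0.999
t 25.68 p [0.4921 0.2909 0.1287] x [ 0.004  0.001 -1.   ] yaw_z -82.9 F [ 0.8 -0.4  0.3] g 0.999 q [-0.08  0.36 -0.64  1.71  0.24  1.15 -2.24]
cork [(0.4112, 0.2838, 69.7, (316.0277099609375, 336.29705810546875)), (0.4884, 0.1481, 64.2, (521.5419921875, 260.4579772949219)), (0.4942, 0.2956, 64.6, (313.6591491699219, 228.90802001953125))]
[116.55979349 -81.87822438  -3.6070302 ]
[116.82041388 -21.95933768 140.5595023 ]
[116.92906746   1.9421496   -5.10654419]
```

View pics/w13.png

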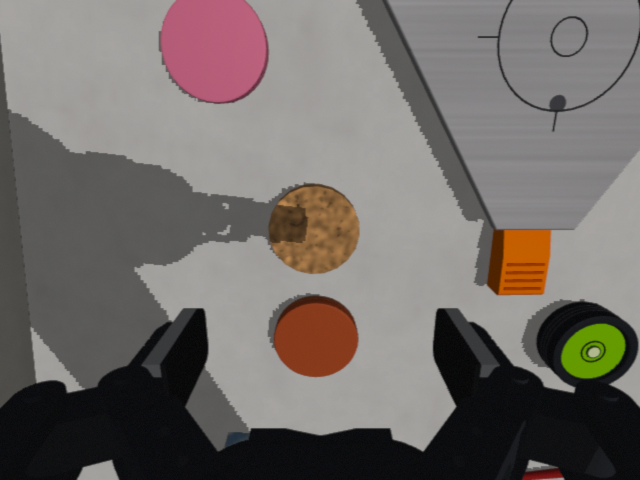

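The cork is at (314,229), with the red disc below it at (316,336). I'll descend on the cork.

```bash
python3 -m inch '[[[0,0,0],[40,2,-5],0],[[0,0,0],[90,2,-5],0],[[0,0,0],[120,2,-5],0],[[0,0,0],[127,2,-5],0],[[0,0,0],[130,2,-5],0],[[0,0,0],[130,2,-5],0.5],[[0,0,0],[130,2,-5],0.5],[[0,0,0],[130,2,-5],0.5],[[0,0,0],[130,2,-5],0.5],[[0,0,0],[130,2,-5],0.5]]' 25; python3 -c "
from h import *
st();c=cam('wrist');save(c,'w14.png');"
```

```text
clock: 26.98
position: [0.4952, 0.2957, 0.0006]
ee_rot: [0.47, 0.528, -0.467, 0.531]
ft_force: [-1.5, -1.6, 6.0]
grip_width: 0.728
t 26.98 p [0.4952 0.2957 0.0006] x [ 0.006  0.001 -1.   ] yaw_z -82.9 F [-1.5 -1.6  6. ] g 0.728 q [-0.14  0.53 -0.58  1.79  0.36  0.92 -2.33]
```

View pics/w14.png

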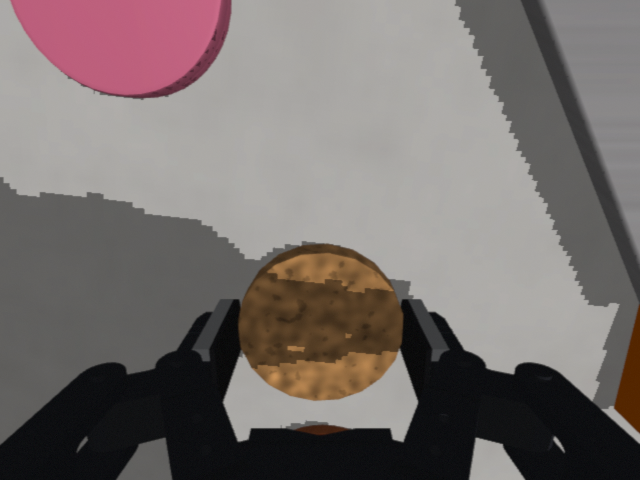

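```bash
python3 -c "
from h import *
HUE['cork']=(6,22,90,40)
heldoff('cork',.012);plan([.6293,.164,.10],-82.9)"
```

```text
cork tool off mm [-11.7 -46.8   0.8] (0.4488, 0.2892, 18.5, (321.5, 429.0))
cork tool off mm [-11.5 -19.7 124.8] (0.4909, 0.1694, 58.1, (638.5, 369.0))
cork tool off mm [-11.4   0.5   0.4] (0.4957, 0.2954, 65.7, (320.61505126953125, 326.12890625))
yaw 277.1 rot [-0.  -0.  -0.4] shift [-98.6 117.5 147.2]
yaw 97.1 rot [180.   -0.6   0. ] shift [-98.6 117.5 147.2]
```

Held centred, with an offset under 1 mm. I'll carry it over the ring.

```bash
python3 -m inch '[[[0,0,0],[-40,0,0],0.5],[[0,0,0],[-80,0,0],0.5],[[0,0,-0.4],[-99,30,40],0.5],[[0,0,-0.4],[-99,60,80],0.5],[[0,0,-0.4],[-99,90,120],0.5],[[0,0,-0.4],[-99,117,147],0.5],[[0,0,-0.4],[-99,117,147],0.5],[[0,0,-0.4],[-99,117,147],0.5]]'; python3 -c "
from h import *
st();c=cam('wrist');save(c,'w15.png');plan([.6293,.164,.06],-82.9)
heldoff('cork',.112)"
```

```text
clock: 28.08
position: [0.6284, 0.1649, 0.101]
ee_rot: [0.468, 0.53, -0.468, 0.53]
ft_force: [0.3, -0.6, -0.1]
grip_width: 0.73
t 28.07 p [0.6284 0.1649 0.101 ] x [-0.     0.001 -1.   ] yaw_z -82.9 F [ 0.3 -0.6 -0.1] g 0.73 q [ 0.08  0.54 -0.55  1.52  0.29  1.17 -1.97]
yaw 277.1 rot [ 0.  -0.1 -0. ] shift [41.   1.   1.6]
yaw 97.1 rot [-1.8e+02  0.0e+00 -1.0e-01] shift [41.   1.   1.6]
cork tool off mm [-11.  -68.2 -76. ] (0.5509, 0.2324, 25.5, (144.5, 472.75))
cork tool off mm [-11.1 -42.4   0.3] (0.586, 0.1599, 22.1, (320.0, 419.5))
cork tool off mm [-11.2 -43.8 124.8] (0.6001, 0.0362, 28.2, (625.015625, 420.0))
cork tool off mm [-11.1   0.4  -0. ] (0.6284, 0.1656, 66.4, (320.18829345703125, 324.7923583984375))
```

View pics/w15.png

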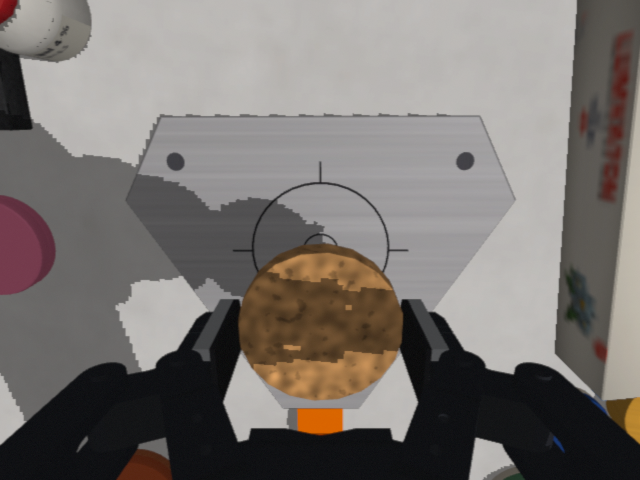

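```bash
python3 -c "
from h import *
c=cam('wrist');print(ray(c,320.5,250,.026))"
python3 -m inch '[[[0,0,0],[20,1,0],0.5],[[0,0,0],[50,1,0],0.5],[[0,0,0],[65,1,0],0.5],[[0,0,0],[71,1,0],0.5],[[0,0,0],[72,1,0],0.5],[[0,0,0],[72,1,0],0.5]]'; python3 -c "
from h import *
st()"
```

```text
[0.62985089 0.16520649 0.026     ]
clock: 28.98
position: [0.6296, 0.1658, 0.0297]
ee_rot: [0.468, 0.53, -0.467, 0.53]
ft_force: [-0.3, 0.1, -0.7]
grip_width: 0.731
t 28.98 p [0.6296 0.1658 0.0297] x [ 0.001  0.001 -1.   ] yaw_z -82.8 F [-0.3  0.1 -0.7] g 0.731 q [ 0.06  0.62 -0.52  1.56  0.34  1.05 -2.  ]
```

```bash
python3 -m inch '[[[0,0,0],[1,0,1],0.5],[[0,0,0],[2,0,1],0.5],[[0,0,0],[3,0,1],0.5],[[0,0,0],[3,0,1],0.5]]'; python3 -m inch '[[[0,0,0],[0,0,0],0.3],[[0,0,0],[0,0,0],0.1],[[0,0,0],[0,0,0],0],[[0,0,0],[0,0,0],0],[[0,0,0],[-30,0,0],0],[[0,0,0],[-80,0,0],0],[[0,0,0],[-120,0,0],0],[[0,0,0],[-125,0,0],0],[[0,0,0],[-125,0,0],0]]'; python3 -c "
from h import *
st();c=cam('wrist');save(c,'w16.png')
H['cork']=.038;blobs(c,['cork']);print(ray(c,320,230,.026))"
```

```text
clock: 29.48
position: [0.6297, 0.1648, 0.0266]
ee_rot: [0.468, 0.53, -0.467, 0.53]
ft_force: [-0.0, -0.6, 0.3]
grip_width: 0.73
clock: 30.6
position: [0.6295, 0.1645, 0.1514]
ee_rot: [0.468, 0.53, -0.467, 0.53]
ft_force: [-0.1, -0.1, -1.2]
grip_width: 0.996
t 30.6 p [0.6295 0.1645 0.1514] x [ 0.001  0.001 -1.   ] yaw_z -82.8 F [-0.1 -0.1 -1.2] g 0.996 q [ 0.08  0.5  -0.56  1.46  0.27  1.25 -1.95]
cork [(0.5055, 0.1497, 51.4, (319.0, 387.59783935546875)), (0.5459, -0.0653, 73.3, (604.5675659179688, 369.0)), (0.629, 0.1643, 65.1, (319.6290283203125, 234.3709716796875))]
[0.62941879 0.16425039 0.026     ]
```

View pics/w16.png

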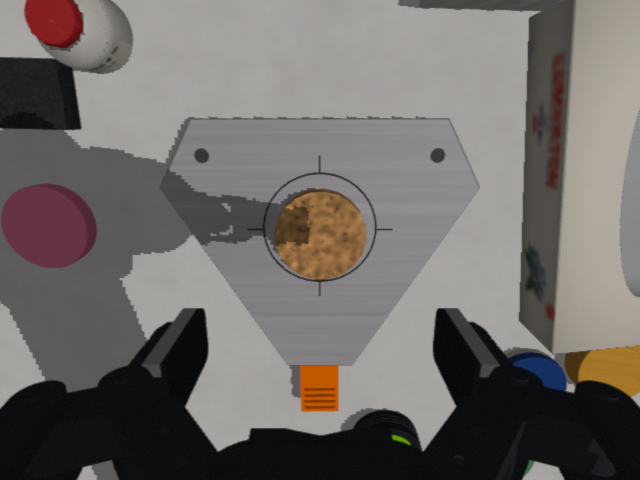

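The cork sits centred in the ring, (320,234) against a ring centre of (320,229.5). The red disc is next, but it's near the books, so I'll check clearance.

```bash
python3 -c "
from h import *
c=cam('top');P=cloud(c);blobs(c,['red','green','blue','weight'])
m=(P[...,2]>.03)&(P[...,0]<.45)&(P[...,1]>.15)&(P[...,1]<.5)&(c['range_z']>0)
Q=P[m];print('n',len(Q))
for y in np.arange(.15,.5,.03):
    q=Q[(abs(Q[:,1]-y)<.015)]
    if len(q): print(round(y,2),'xmax',q[:,0].max().round(3),'z at',q[q[:,0].argmax()].round(3),'zmax',q[:,2].max().round(3))
c=cam('scene');P=cloud(c)
m=(P[...,2]>.03)&(P[...,0]<.40)&(P[...,1]>.2)&(P[...,1]<.5)&(c['range_z']>0)
Q=P[m];print(Q[:,0].max(),Q.max(0),Q.min(0)); save(c,'s16.png')
"
```

```text
red [(0.277, 0.3604, 46.0, (179.0, 387.5)), (0.3954, -0.3371, 117.1, (603.54931640625, 310.0)), (0.4077, 0.2814, 63.9, (229.13571166992188, 305.74285888671875)), (0.4787, 0.1447, 40.6, (311.0, 262.0)), (0.718, -0.4171, 39.9, (630.5, 121.5))]
green [(0.2225, 0.215, 89.3, (268.5, 421.5))]
blue [(0.2457, 0.3611, 84.3, (178.0, 407.5)), (0.2621, 0.2418, 83.9, (252.0, 396.0))]
weight [(0.6305, 0.1654, 63.1, (297.56781005859375, 174.59039306640625))]
n 14377
0.18 xmax 0.303 z at [0.303 0.19  0.032] zmax 0.238
0.21 xmax 0.303 z at [0.303 0.224 0.032] zmax 0.24
0.24 xmax 0.302 z at [0.302 0.254 0.036] zmax 0.239
0.27 xmax 0.303 z at [0.303 0.285 0.032] zmax 0.24
0.3 xmax 0.303 z at [0.303 0.313 0.035] zmax 0.239
0.33 xmax 0.305 z at [0.305 0.33  0.03 ] zmax 0.239
0.36 xmax 0.243 z at [0.243 0.345 0.226] zmax 0.238
0.45 xmax 0.45 z at [0.45  0.439 0.418] zmax 0.427
0.30759099765909803 [0.307591   0.36739208 0.2557082 ] [-0.059618    0.20000085  0.03002833]
```

View pics/s16.png

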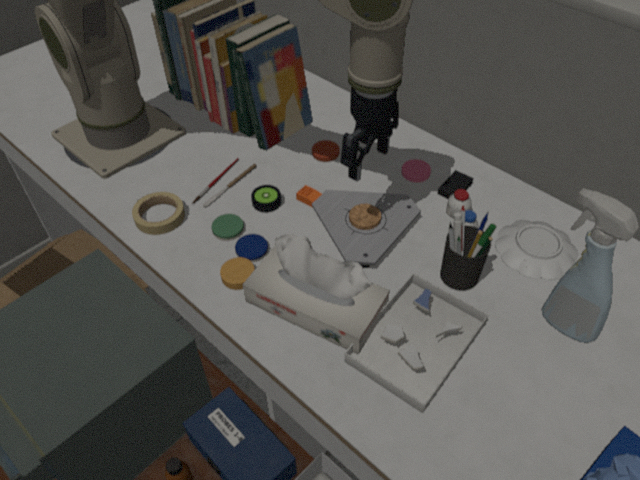

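```bash
python3 -c "
from h import *
plan([.4095,.2825,.17],-40)"
```

```text
yaw 320 rot [-42.8  -0.    0.1] shift [ -19.7 -203.  -144.6]
yaw 140 rot [1.372e+02 1.000e-01 1.000e-01] shift [ -19.7 -203.  -144.6]
```

```bash
python3 -m inch '[[[-8,0,0],[-20,-40,-28],0],[[-16,0,0],[-20,-80,-56],0],[[-24,0,0],[-20,-120,-85],0],[[-32,0,0],[-20,-160,-115],0],[[-40,0,0],[-20,-190,-135],0],[[-43,0,0],[-20,-203,-145],0],[[-43,0,0],[-20,-203,-145],0],[[-43,0,0],[-20,-203,-145],0]]'; python3 -c "
from h import *
st();c=cam('wrist');save(c,'w17.png');o,p,R=pose()
for l in blobs(c,['red'])['red']: print(R.inv().apply(np.array([l[0],l[1],.014])-p)*1000)
c=cam('top');save(c,'t17.png');c=cam('scene');save(c,'s17.png')"
```

```text
clock: 31.75
position: [0.4108, 0.2819, 0.1701]
ee_rot: [0.242, 0.665, -0.242, 0.664]
ft_force: [-0.0, -0.4, -0.6]
grip_width: 0.996
t 31.75 p [0.4108 0.2819 0.1701] x [-0.001  0.    -1.   ] yaw_z -40.1 F [-0.  -0.4 -0.6] g 0.996 q [ 0.08  0.18 -0.84  1.83  0.15  1.19 -1.5 ]
red [(0.2566, 0.2031, 64.9, (247.0, 388.0)), (0.4736, 0.1389, 28.0, (487.0, 298.0)), (0.4088, 0.2846, 64.1, (316.3479919433594, 216.6246795654297))]
[ 156.31013766 -159.40753478  -67.0071814 ]
[ 156.48736868 -118.58582164 -217.98600881]
[155.95285162 -68.91381653 140.40882402]
[156.09701364   0.91570443  -2.94858674]
```

View pics/s17.png

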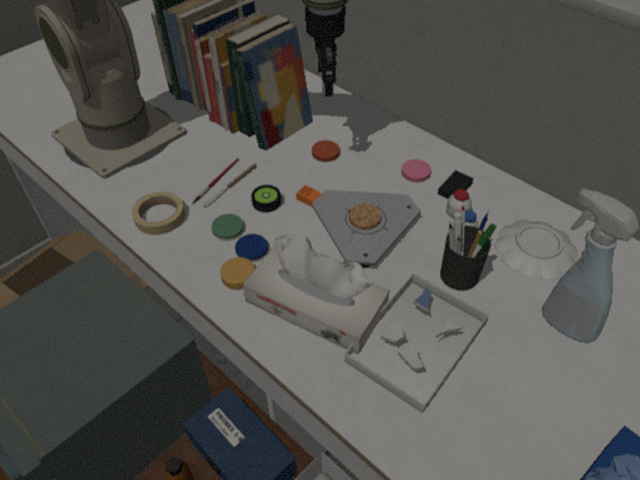

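View pics/t17.png

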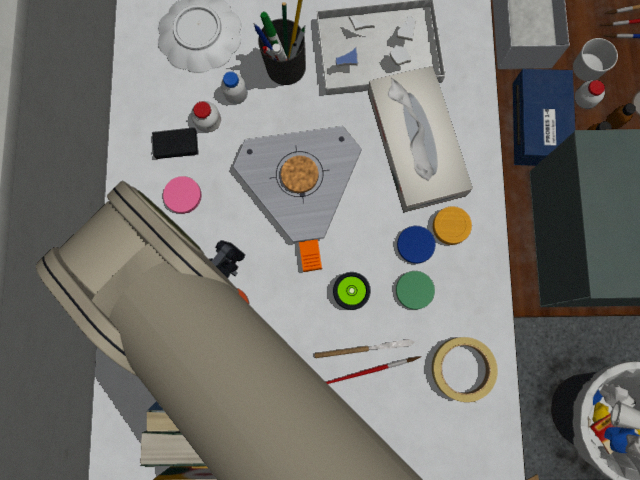

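View pics/w17.png

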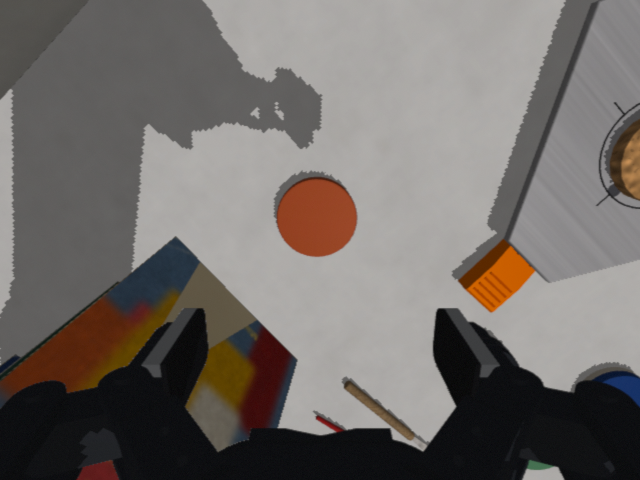

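```bash
python3 -c "
from h import *
c=cam('top');P=cloud(c)
for uv in [(180,290),(200,330),(220,370),(260,410),(300,440),(130,350),(170,420),(250,310),(330,380)]: print(uv,P[uv[1],uv[0]].round(3))"
```

```text
(180, 290) [0.38  0.217 0.582]
(200, 330) [0.352 0.198 0.6  ]
(220, 370) [0.326 0.182 0.615]
(260, 410) [0.302 0.155 0.628]
(300, 440) [0.286 0.13  0.636]
(130, 350) [0.339 0.252 0.578]
(170, 420) [0.251 0.316 0.229]
(250, 310) [0.366 0.169 0.571]
(330, 380) [0.285 0.116 0.004]
```

The forearm clears the books: its underside would be at about 0.31 m, against 0.24 m for the books. Red is at (316,217), so I'll descend and grip.

```bash
python3 -m inch '[[[0,0,0],[50,1,-3],0],[[0,0,0],[100,1,-3],0],[[0,0,0],[145,1,-3],0],[[0,0,0],[165,1,-3],0],[[0,0,0],[171,1,-3],0],[[0,0,0],[171,1,-3],0],[[0,0,0],[171,1,-3],0.5],[[0,0,0],[171,1,-3],0.5],[[0,0,0],[171,1,-3],0.5],[[0,0,0],[171,1,-3],0.5]]' 40; python3 -m inch '[[[0,0,0],[0,0,0],0.5],[[0,0,0],[-3,0,0],0.5]]'; python3 -c "
from h import *
st();c=cam('wrist');save(c,'w18.png');heldoff('red',.0165);plan([.6294,.1643,.10],-40)"
```

```text
clock: 33.2
position: [0.4092, 0.2856, 0.0008]
ee_rot: [0.242, 0.664, -0.241, 0.665]
ft_force: [-3.0, -2.5, 10.7]
grip_width: 0.726
clock: 33.45
position: [0.4094, 0.2856, 0.0043]
ee_rot: [0.242, 0.664, -0.241, 0.665]
ft_force: [0.9, 1.7, -1.6]
grip_width: 0.727
t 33.45 p [0.4094 0.2856 0.0043] x [ 0.001  0.001 -1.   ] yaw_z -40.0 F [ 0.9  1.7 -1.6] g 0.727 q [-0.04  0.43 -0.75  1.98  0.38  0.88 -1.69]
red tool off mm [-12.2   0.4  -0.3] (0.4094, 0.2862, 66.6, (319.98931884765625, 326.36553955078125))
yaw 320 rot [ 0.   0.  -0.1] shift [-95.5  48.5 246.6]
yaw 140 rot [-180.     0.2    0. ] shift [-95.5  48.5 246.6]
```

View pics/w18.png

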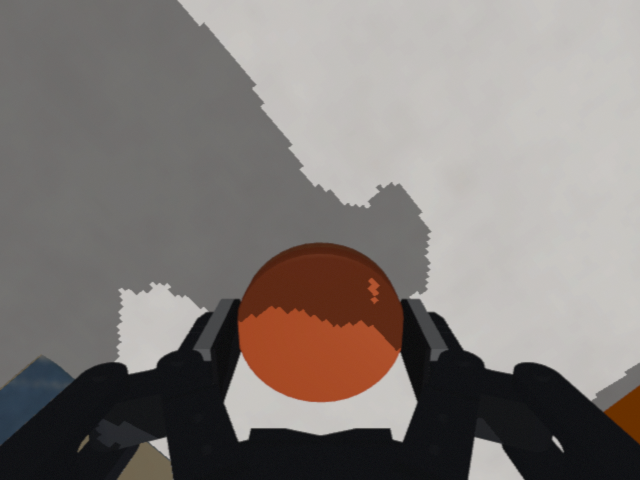

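Red is held centred. Carrying it to the ring.

```bash
python3 -m inch '[[[0,0,0],[-50,0,0],0.5],[[0,0,0],[-95,10,20],0.5],[[0,0,0],[-95,20,75],0.5],[[0,0,0],[-95,30,130],0.5],[[0,0,0],[-95,40,185],0.5],[[0,0,0],[-95,48,235],0.5],[[0,0,0],[-95,48,247],0.5],[[0,0,0],[-95,48,247],0.5],[[0,0,0],[-95,48,247],0.5]]'; python3 -c "
from h import *
st();c=cam('wrist');save(c,'w19.png');heldoff('red',.1115);plan([.6294,.1643,.042],-40)"
```

```text
clock: 34.67
position: [0.6282, 0.1653, 0.0996]
ee_rot: [0.242, 0.665, -0.24, 0.665]
ft_force: [-0.4, 0.2, -0.2]
grip_width: 0.726
t 34.67 p [0.6282 0.1653 0.0996] x [ 0.001  0.002 -1.   ] yaw_z -39.9 F [-0.4  0.2 -0.2] g 0.726 q [ 0.16  0.57 -0.67  1.51  0.37  1.18 -1.27]
red tool off mm [-11.7   5.2 107.3] (0.7141, 0.1003, 18.2, (610.0, 315.0))
red tool off mm [-11.7   0.5  -0.5] (0.6283, 0.1658, 66.9, (319.8408203125, 325.7449951171875))
yaw 320 rot [ 0.1  0.  -0.1] shift [57.8 -0.1  1.3]
yaw 140 rot [-179.9    0.2    0. ] shift [57.8 -0.1  1.3]
```

View pics/w19.png

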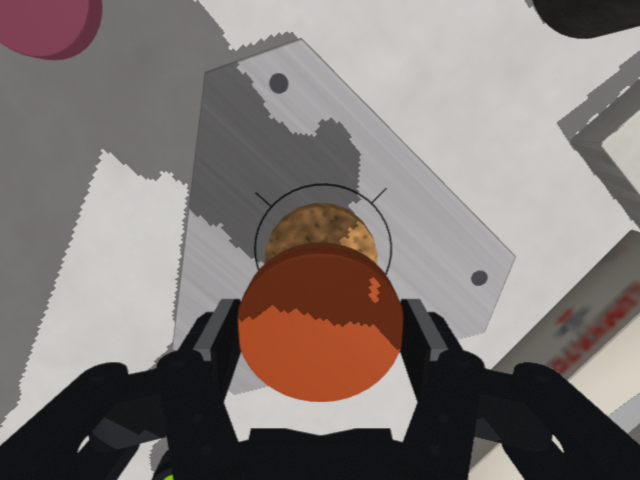

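```bash
python3 -m inch '[[[0,0,0],[20,0,1.5],0.5],[[0,0,0],[40,0,1.5],0.5],[[0,0,0],[52,0,1.5],0.5],[[0,0,0],[57,0,1.5],0.5],[[0,0,0],[57,0,1.5],0.5],[[0,0,0],[57,0,1.5],0.5]]'; python3 -c "
from h import *
st();plan([.6294,.1640,.0388],-40)"
```

```text
clock: 35.52
position: [0.63, 0.1644, 0.0434]
ee_rot: [0.242, 0.664, -0.24, 0.665]
ft_force: [-0.1, -0.2, -0.6]
grip_width: 0.725
t 35.52 p [0.63   0.1644 0.0434] x [ 0.002  0.002 -1.   ] yaw_z -39.9 F [-0.1 -0.2 -0.6] g 0.725 q [ 0.14  0.63 -0.64  1.55  0.41  1.09 -1.29]
yaw 320 rot [ 0.1  0.  -0.2] shift [ 4.6 -0.7 -0.3]
yaw 140 rot [-1.799e+02  2.000e-01  1.000e-01] shift [ 4.6 -0.7 -0.3]
```

```bash
python3 -m inch '[[[0,0,0],[2,-0.5,0],0.5],[[0,0,0],[3.5,-0.5,0],0.5],[[0,0,0],[4.5,-0.5,0],0.5],[[0,0,0],[4.5,-0.5,0],0.5]]'; python3 -m inch '[[[0,0,0],[0,0,0],0.3],[[0,0,0],[0,0,0],0.1],[[0,0,0],[0,0,0],0],[[0,0,0],[0,0,0],0],[[0,0,0],[-30,0,0],0],[[0,0,0],[-80,0,0],0],[[0,0,0],[-110,0,0],0],[[0,0,0],[-110,0,0],0]]'; python3 -c "
from h import *
st();c=cam('wrist');save(c,'w20.png')
H['red']=.052;blobs(c,['red']);c=cam('top');H['level']=.024;blobs(c,['green','blue','weight','level'])
plan([.431,-.027,.13],-45)"
```

```text
clock: 36.02
position: [0.6298, 0.164, 0.0389]
ee_rot: [0.242, 0.664, -0.24, 0.665]
ft_force: [-0.5, -0.9, -0.3]
grip_width: 0.724
clock: 37.02
position: [0.6308, 0.1645, 0.1519]
ee_rot: [0.243, 0.663, -0.239, 0.667]
ft_force: [0.1, -0.0, 0.3]
grip_width: 1.003
t 37.02 p [0.6308 0.1645 0.1519] x [ 0.007  0.003 -1.   ] yaw_z -39.9 F [ 0.1 -0.   0.3] g 1.003 q [ 0.17  0.53 -0.69  1.46  0.34  1.27 -1.24]
red [(0.7322, 0.0412, 28.0, (552.5, 282.0)), (0.6294, 0.1638, 64.7, (318.4873046875, 241.77734375))]
green [(0.2318, 0.2126, 99.9, (270.0, 415.5))]
blue [(0.2466, 0.3692, 68.0, (173.0, 407.0))]
weight []
level [(0.4292, 0.0787, 46.8, (351.01220703125, 290.3292541503906))]
yaw 315 rot [ 5.1  0.  -0.1] shift [  17.9 -273.5  -30.1]
yaw 135 rot [-1.749e+02  2.000e-01  1.000e-01] shift [  17.9 -273.5  -30.1]
```

View pics/w20.png

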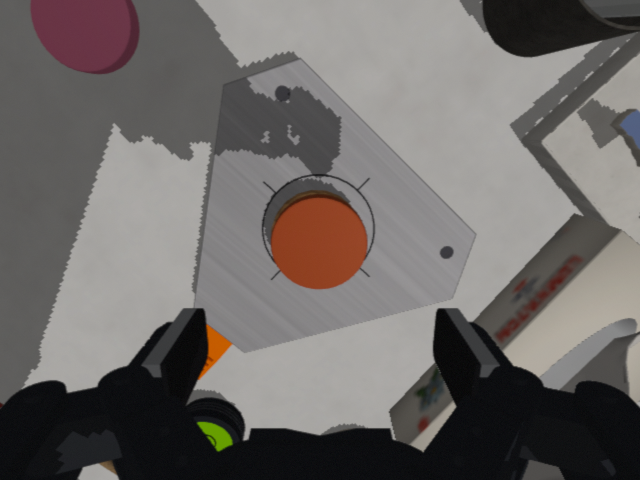

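Red is stacked on the cork and centred, measured at (0.6294, 0.1638). Green is next, with the jaws along y to clear blue.

```bash
python3 -m inch '[[[8,0,0],[0,-50,-5],0],[[16,0,0],[0,-100,-10],0],[[24,0,0],[0,-150,-15],0],[[32,0,0],[0,-200,-22],0],[[40,0,0],[5,-250,-28],0],[[43,0,0],[18,-273,-30],0],[[43,0,0],[18,-273,-30],0],[[43,0,0],[18,-273,-30],0]]'; python3 -c "
from h import *
st();c=cam('wrist');save(c,'w21.png');o,p,R=pose()
b=blobs(c,['green','blue','weight','level'])
for l in b['green']: print(R.inv().apply(np.array([l[0],l[1],.014])-p)*1000)"
```

```text
clock: 38.12
position: [0.4317, -0.026, 0.1297]
ee_rot: [0.468, 0.53, -0.467, 0.531]
ft_force: [-1.5, -0.9, 1.2]
grip_width: 0.999
t 38.12 p [ 0.4317 -0.026   0.1297] x [ 0.002  0.002 -1.   ] yaw_z -82.8 F [-1.5 -0.9  1.2] g 0.999 q [ 0.54  0.03 -0.58  2.04  0.02  1.07 -1.5 ]
green [(0.4312, -0.0266, 63.7, (320.7415771484375, 234.0))]
blue [(0.3889, -0.1951, 25.2, (539.84326171875, 317.2164306640625)), (0.5072, -0.0317, 62.9, (342.73248291015625, 119.41502380371094))]
weight [(0.5382, -0.0932, 62.9, (453.52374267578125, 79.31305694580078))]
level []
[115.89824689  -1.20445974   0.87197379]
```

View pics/w21.png

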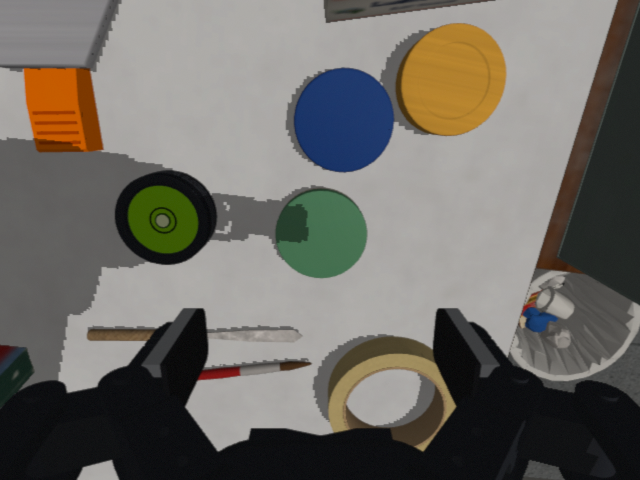

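Green is at (321,234), clear on both sides. The weight is now at (452,80), close to blue at (343,119).

```bash
python3 -m inch '[[[0,0,0],[40,-1,1],0],[[0,0,0],[90,-1,1],0],[[0,0,0],[120,-1,1],0],[[0,0,0],[128,-1,1],0],[[0,0,0],[131,-1,1],0],[[0,0,0],[131,-1,1],0.5],[[0,0,0],[131,-1,1],0.5],[[0,0,0],[131,-1,1],0.5],[[0,0,0],[131,-1,1],0.5],[[0,0,0],[131,-1,1],0.5]]' 40; python3 -c "
from h import *
st();c=cam('wrist');save(c,'w22.png');heldoff('green',.014);plan([.6294,.1643,.11],-82.9)"
```

```text
clock: 39.42
position: [0.4325, -0.0267, 0.0004]
ee_rot: [0.469, 0.53, -0.466, 0.532]
ft_force: [-3.0, 0.8, 9.0]
grip_width: 0.726
t 39.42 p [ 4.325e-01 -2.670e-02  4.000e-04] x [ 0.004  0.001 -1.   ] yaw_z -82.7 F [-3.   0.8  9. ] g 0.726 q [ 0.49  0.25 -0.56  2.15  0.19  0.78 -1.64]
green tool off mm [-13.6   0.    0.4] (0.4325, -0.0271, 64.4, (320.0, 326.8387145996094))
yaw 277.1 rot [ 0.2 -0.  -0.3] shift [-108.5  220.  -164.7]
yaw 97.1 rot [-1.798e+02  4.000e-01 -1.000e-01] shift [-108.5  220.  -164.7]
```

View pics/w22.png

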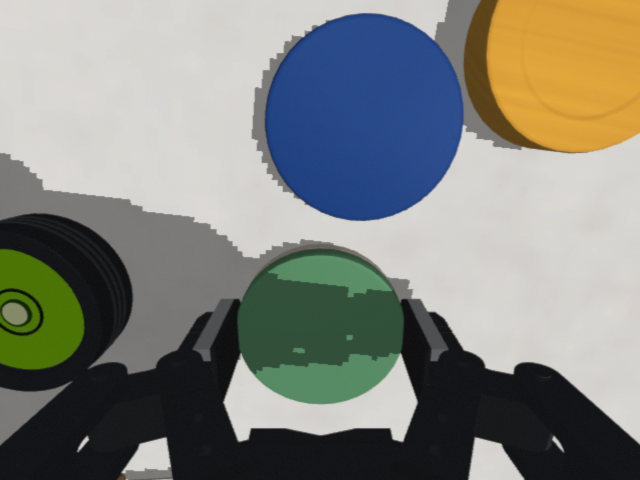

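```bash
python3 -m inch '[[[0,0,0],[-50,0,0],0.5],[[0,0,0],[-100,0,0],0.5],[[0,0,-0.3],[-110,45,-33],0.5],[[0,0,-0.3],[-110,90,-66],0.5],[[0,0,-0.3],[-110,135,-100],0.5],[[0,0,-0.3],[-110,180,-134],0.5],[[0,0,-0.3],[-110,215,-160],0.5],[[0,0,-0.3],[-110,220,-165],0.5],[[0,0,-0.3],[-110,220,-165],0.5],[[0,0,-0.3],[-110,220,-165],0.5]]'; python3 -c "
from h import *
st();c=cam('wrist');save(c,'w23.png');o,p,R=pose();heldoff('green',p[2]+.0136);plan([.6294,.1641,.0565],-82.9)"
```

```text
clock: 40.78
position: [0.6291, 0.1632, 0.1119]
ee_rot: [0.467, 0.53, -0.468, 0.53]
ft_force: [-0.2, -0.5, -1.1]
grip_width: 0.726
t 40.77 p [0.6291 0.1632 0.1119] x [-0.001 -0.    -1.   ] yaw_z -82.8 F [-0.2 -0.5 -1.1] g 0.726 q [ 0.14  0.55 -0.63  1.5   0.34  1.2  -1.99]
green tool off mm [-13.6   0.1   0.4] (0.6294, 0.1629, 64.4, (320.1039123535156, 326.543701171875))
yaw 277.1 rot [0.1 0.  0. ] shift [55.4  0.3 -0.8]
yaw 97.1 rot [-179.9   -0.     0. ] shift [55.4  0.3 -0.8]
```

View pics/w23.png

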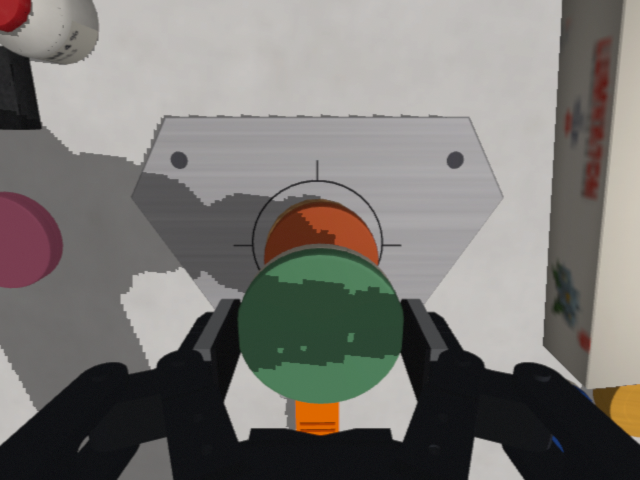

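```bash
python3 -m inch '[[[0,0,0],[20,0,-1],0.5],[[0,0,0],[40,0,-1],0.5],[[0,0,0],[52,0,-1],0.5],[[0,0,0],[55,0,-1],0.5],[[0,0,0],[55,0,-1],0.5],[[0,0,0],[55,0,-1],0.5]]'; python3 -c "
from h import *
st();plan([.6294,.1643,.0524],-82.9)"
```

```text
clock: 41.62
position: [0.6295, 0.1645, 0.0576]
ee_rot: [0.468, 0.53, -0.468, 0.53]
ft_force: [-0.3, 0.3, -0.8]
grip_width: 0.725
t 41.62 p [0.6295 0.1645 0.0576] x [ 0.001  0.    -1.   ] yaw_z -82.8 F [-0.3  0.3 -0.8] g 0.725 q [ 0.12  0.61 -0.61  1.54  0.38  1.11 -2.02]
yaw 277.1 rot [ 0.1  0.  -0. ] shift [ 5.2 -0.1  0.2]
yaw 97.1 rot [-1.799e+02  1.000e-01  0.000e+00] shift [ 5.2 -0.1  0.2]
```

```bash
python3 -m inch '[[[0,0,0],[2.5,0,0],0.5],[[0,0,0],[4,0,0],0.5],[[0,0,0],[5,0,0],0.5],[[0,0,0],[5,0,0],0.5]]'; python3 -m inch '[[[0,0,0],[0,0,0],0.3],[[0,0,0],[0,0,0],0.1],[[0,0,0],[0,0,0],0],[[0,0,0],[0,0,0],0],[[0,0,0],[-30,0,0],0],[[0,0,0],[-80,0,0],0],[[0,0,0],[-105,0,0],0],[[0,0,0],[-105,0,0],0]]'; python3 -c "
from h import *
st();c=cam('wrist');save(c,'w24.png')
H['green']=.066;blobs(c,['green']);plan([.5075,-.032,.13],62)"
```

```text
clock: 42.12
position: [0.6295, 0.1644, 0.0526]
ee_rot: [0.468, 0.53, -0.468, 0.53]
ft_force: [-1.1, 0.2, -0.0]
grip_width: 0.728
clock: 43.12
position: [0.6305, 0.165, 0.16]
ee_rot: [0.469, 0.529, -0.466, 0.531]
ft_force: [0.7, -0.4, -0.6]
grip_width: 1.001
t 43.12 p [0.6305 0.165  0.16  ] x [ 0.005  0.001 -1.   ] yaw_z -82.8 F [ 0.7 -0.4 -0.6] g 1.001 q [ 0.14  0.51 -0.65  1.45  0.31  1.28 -1.98]
green [(0.6285, 0.1639, 63.6, (320.9050598144531, 245.65264892578125))]
yaw 62 rot [-1.448e+02  1.000e-01 -0.000e+00] shift [  27.9 -145.9  179.7]
yaw 242 rot [35.2 -0.  -0.1] shift [  27.9 -145.9  179.7]
```

View pics/w24.png

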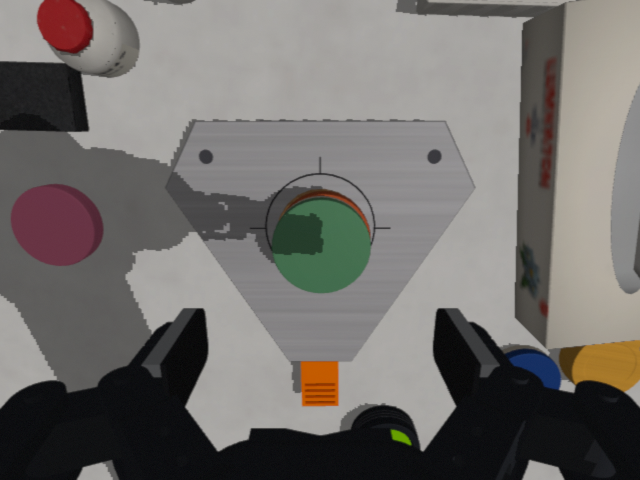

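Green is stacked and centred at (321,246). For blue I need a jaw direction clear of the weight and the tissue box, so I'll get the box edge.

```bash
python3 -c "
from h import *
c=cam('top');P=cloud(c);
B=P.reshape(-1,3)
m=(B[:,2]>.03)&(B[:,2]<.06)&(B[:,0]>.5)&(B[:,0]<.72)&(B[:,1]<.04)&(B[:,1]>-.2)
Q=B[m][:,:2].astype(np.float32)*1000
print(cv2.boxPoints(cv2.minAreaRect(Q)).round(0), cv2.minAreaRect(Q))
c=cam('scene');B=cloud(c).reshape(-1,3)
m=(B[:,2]>.03)&(B[:,2]<.06)&(B[:,0]>.5)&(B[:,0]<.9)&(B[:,1]<.05)&(B[:,1]>-.2)
Q=B[m][:,:2].astype(np.float32)*1000
print(cv2.boxPoints(cv2.minAreaRect(Q)).round(0))
"
```

```text
[[ 586. -101.]
 [ 606. -146.]
 [ 740.  -84.]
 [ 719.  -39.]] ((662.670654296875, -92.42730712890625), (147.25994873046875, 49.33570861816406), 25.046384811401367)
[[ 562.   16.]
 [ 580. -124.]
 [ 917.  -80.]
 [ 898.   60.]]
```

```bash
python3 -m inch '[[[-10,0,0],[0,-20,25],0],[[-20,0,0],[0,-40,50],0],[[-30,0,0],[0,-60,75],0],[[-40,0,0],[0,-80,100],0],[[-50,0,0],[0,-100,125],0],[[-60,0,0],[0,-120,150],0],[[-70,0,0],[0,-146,180],0],[[-80,0,0],[0,-146,180],0],[[-90,0,0],[0,-146,180],0],[[-100,0,0],[0,-146,180],0]]'; python3 -c "
from h import *
st();plan([.5075,-.032,.13],70)"
```

```text
clock: 44.52
position: [0.5058, -0.0329, 0.1555]
ee_rot: [-0.107, 0.7, 0.108, 0.698]
ft_force: [0.9, -0.1, 0.3]
grip_width: 1.002
t 44.52 p [ 0.5058 -0.0329  0.1555] x [-0.003 -0.    -1.   ] yaw_z 17.5 F [ 0.9 -0.1  0.3] g 1.002 q [ 0.82  0.25 -0.94  1.83  0.22  1.18  0.11]
yaw 70 rot [-52.5  -0.1  -0.1] shift [25.5  0.3  2. ]
yaw 250 rot [ 1.275e+02 -1.000e-01  1.000e-01] shift [25.5  0.3  2. ]
```

```bash
python3 -m inch '[[[-10,0,0],[5,0,2],0],[[-20,0,0],[10,0,2],0],[[-30,0,0],[15,0,2],0],[[-40,0,0],[20,0,2],0],[[-50,0,0],[25,0,2],0],[[-52.5,0,0],[25,0,2],0],[[-52.5,0,0],[25,0,2],0],[[-52.5,0,0],[25,0,2],0]]'; python3 -c "
from h import *
st();c=cam('wrist');save(c,'w25.png');o,p,R=pose()
b=blobs(c,['blue','weight'])
for l in b['blue']: print(R.inv().apply(np.array([l[0],l[1],.014])-p)*1000)"
```

```text
clock: 45.52
position: [0.5073, -0.0323, 0.1301]
ee_rot: [-0.404, 0.58, 0.406, 0.579]
ft_force: [0.6, -0.2, 1.0]
grip_width: 1.002
t 45.52 p [ 0.5073 -0.0323  0.1301] x [-0.003  0.    -1.   ] yaw_z 69.9 F [ 0.6 -0.2  1. ] g 1.002 q [ 0.92  0.35 -1.08  1.84  0.33  1.15  0.94]
blue [(0.506, -0.0318, 63.6, (321.8500061035156, 231.0))]
weight [(0.5373, -0.0935, 63.2, (255.76719665527344, 302.02740478515625))]
[1.16228384e+02 1.15434349e+00 1.04632861e-01]
```

View pics/w25.png

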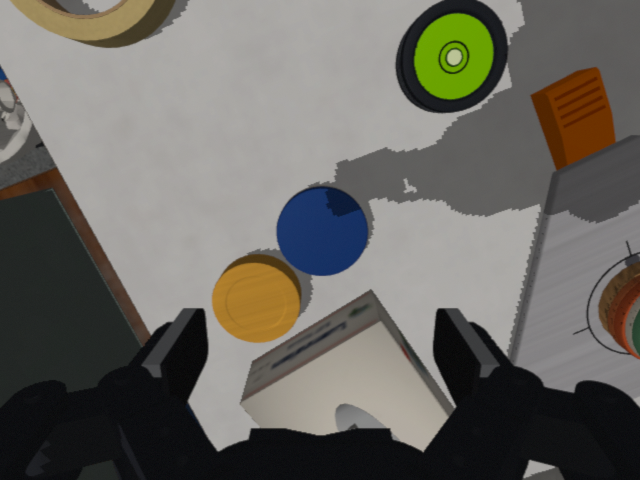

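Blue is at (322,231), and both finger paths are clear of the weight at (256,302) and the box corner. Descending.

```bash
python3 -m inch '[[[0,0,0],[40,1,0],0],[[0,0,0],[90,1,0],0],[[0,0,0],[115,1,0],0],[[0,0,0],[125,1,0],0],[[0,0,0],[131,1,0],0],[[0,0,0],[131,1,0],0.5],[[0,0,0],[131,1,0],0.5],[[0,0,0],[131,1,0],0.5],[[0,0,0],[131,1,0],0.5],[[0,0,0],[131,1,0],0.5]]' 40; python3 -c "
from h import *
st();c=cam('wrist');save(c,'w26.png');heldoff('blue',.014);plan([.6294,.1643,.12],70)"
```

```text
clock: 46.82
position: [0.5067, -0.032, 0.0005]
ee_rot: [-0.405, 0.58, 0.405, 0.579]
ft_force: [-2.2, 0.7, 6.5]
grip_width: 0.723
t 46.83 p [ 5.067e-01 -3.200e-02  5.000e-04] x [-0.002 -0.001 -1.   ] yaw_z 69.9 F [-2.2  0.7  6.5] g 0.723 q [ 0.78  0.53 -0.94  1.95  0.54  0.94  0.79]
blue tool off mm [-13.4   2.   -1.2] (0.5044, -0.0324, 64.3, (319.9193115234375, 323.89361572265625))
yaw 70 rot [-0.1 -0.1 -0.1] shift [-119.8  -47.7  226.3]
yaw 250 rot [ 1.799e+02 -1.000e-01  1.000e-01] shift [-119.8  -47.7  226.3]
```

View pics/w26.png

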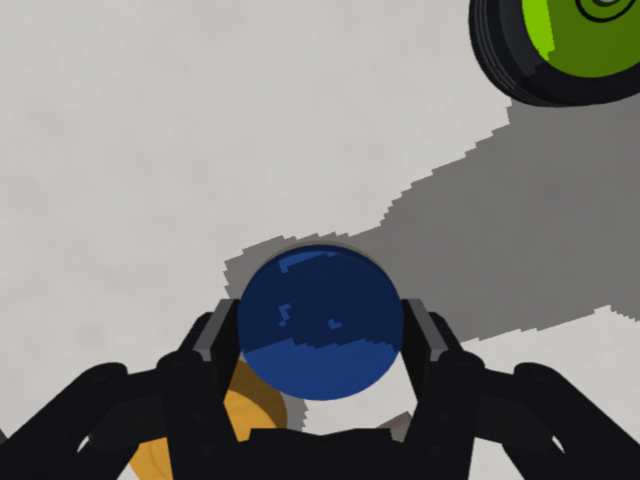

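```bash
python3 -m inch '[[[0,0,0],[-50,0,0],0.5],[[0,0,0],[-110,0,0],0.5],[[0,0,0],[-120,-10,45],0.5],[[0,0,0],[-120,-20,90],0.5],[[0,0,0],[-120,-30,135],0.5],[[0,0,0],[-120,-40,180],0.5],[[0,0,0],[-120,-48,220],0.5],[[0,0,0],[-120,-48,226],0.5],[[0,0,0],[-120,-48,226],0.5],[[0,0,0],[-120,-48,226],0.5]]'; python3 -c "
from h import *
st();c=cam('wrist');save(c,'w27.png');o,p,R=pose();heldoff('blue',p[2]+.0136);plan([.6294,.1641,.0705],70)"
```

```text
clock: 48.18
position: [0.6297, 0.1622, 0.1204]
ee_rot: [-0.405, 0.581, 0.404, 0.579]
ft_force: [-0.5, 0.3, -1.6]
grip_width: 0.726
t 48.17 p [0.6297 0.1622 0.1204] x [-0.002 -0.002 -1.   ] yaw_z 69.8 F [-0.5  0.3 -1.6] g 0.726 q [ 0.34  0.66 -0.96  1.48  0.55  1.29  0.55]
blue tool off mm [-13.6   2.1  -1. ] (0.6274, 0.1622, 64.0, (319.91595458984375, 324.0615234375))
yaw 70 rot [-0.2 -0.1 -0. ] shift [49.9  0.8  1.6]
yaw 250 rot [ 1.798e+02 -1.000e-01  2.000e-01] shift [49.9  0.8  1.6]
```

View pics/w27.png

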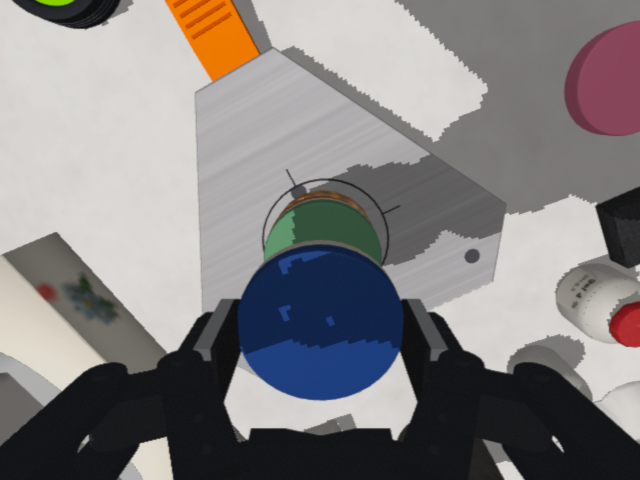

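```bash
python3 -m inch '[[[0,0,0],[20,-0.5,1.7],0.5],[[0,0,0],[38,-0.5,1.7],0.5],[[0,0,0],[47,-0.5,1.7],0.5],[[0,0,0],[49,-0.5,1.7],0.5],[[0,0,0],[49,-0.5,1.7],0.5],[[0,0,0],[49,-0.5,1.7],0.5]]'; python3 -c "
from h import *
st();plan([.6308,.1636,.0666],70)"
```

```text
clock: 49.02
position: [0.631, 0.1639, 0.072]
ee_rot: [-0.405, 0.58, 0.404, 0.579]
ft_force: [0.7, 0.5, -1.0]
grip_width: 0.725
t 49.02 p [0.631  0.1639 0.072 ] x [-0.001 -0.001 -1.   ] yaw_z 69.8 F [ 0.7  0.5 -1. ] g 0.725 q [ 0.32  0.71 -0.93  1.52  0.59  1.22  0.52]
yaw 70 rot [-0.2 -0.1 -0. ] shift [ 5.4  0.1 -0.3]
yaw 250 rot [ 1.798e+02 -0.000e+00  1.000e-01] shift [ 5.4  0.1 -0.3]
```

```bash
python3 -m inch '[[[0,0,0],[2.5,0,0],0.5],[[0,0,0],[4,0,0],0.5],[[0,0,0],[5,0,0],0.5],[[0,0,0],[5,0,0],0.5]]'; python3 -m inch '[[[0,0,0],[0,0,0],0.3],[[0,0,0],[0,0,0],0.1],[[0,0,0],[0,0,0],0],[[0,0,0],[0,0,0],0],[[0,0,0],[-30,0,0],0],[[0,0,0],[-80,0,0],0],[[0,0,0],[-100,0,0],0],[[0,0,0],[-100,0,0],0]]'; python3 -c "
from h import *
st();c=cam('wrist');save(c,'w28.png');o,p,R=pose();print(o['joint_pos'].round(2))
H['blue']=.080;blobs(c,['blue']);plan([.5375,-.093,.13],97.5)
c=cam('top');save(c,'t28.png',(200,60,300,260),2.3)
c=cam('scene');save(c,'s28.png',(180,120,260,200),3)"
```

```text
clock: 49.52
position: [0.6309, 0.1638, 0.0669]
ee_rot: [-0.405, 0.58, 0.404, 0.579]
ft_force: [-0.6, -0.2, -0.9]
grip_width: 0.725
clock: 50.52
position: [0.6316, 0.1643, 0.1682]
ee_rot: [-0.405, 0.58, 0.404, 0.58]
ft_force: [-0.1, 0.4, -0.7]
grip_width: 1.0
t 50.52 p [0.6316 0.1643 0.1682] x [ 0.002 -0.001 -1.   ] yaw_z 69.8 F [-0.1  0.4 -0.7] g 1.0 q [ 0.34  0.62 -0.98  1.42  0.52  1.37  0.57]
[ 0.34  0.62 -0.98  1.43  0.52  1.36  0.57]
blue [(0.769, 0.2709, 30.2, (535.5, 371.5)), (0.6296, 0.1636, 63.5, (319.0059814453125, 241.54600524902344))]
yaw 97.5 rot [-27.7  -0.1  -0. ] shift [  37.1   -0.8 -273.2]
yaw 277.5 rot [ 1.523e+02 -0.000e+00  1.000e-01] shift [  37.1   -0.8 -273.2]
```

View pics/w28.png

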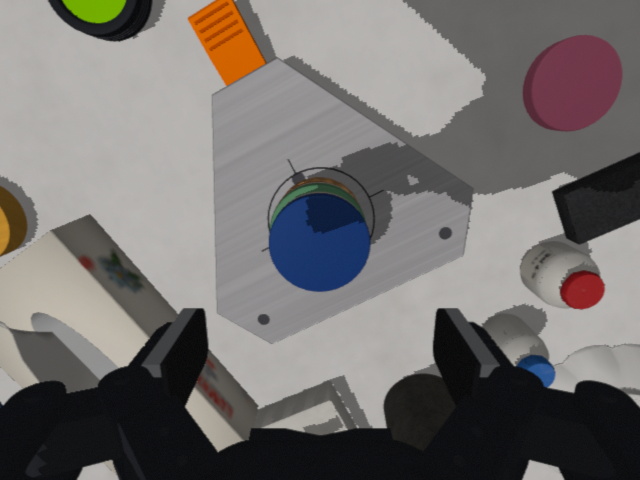

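View pics/s28.png

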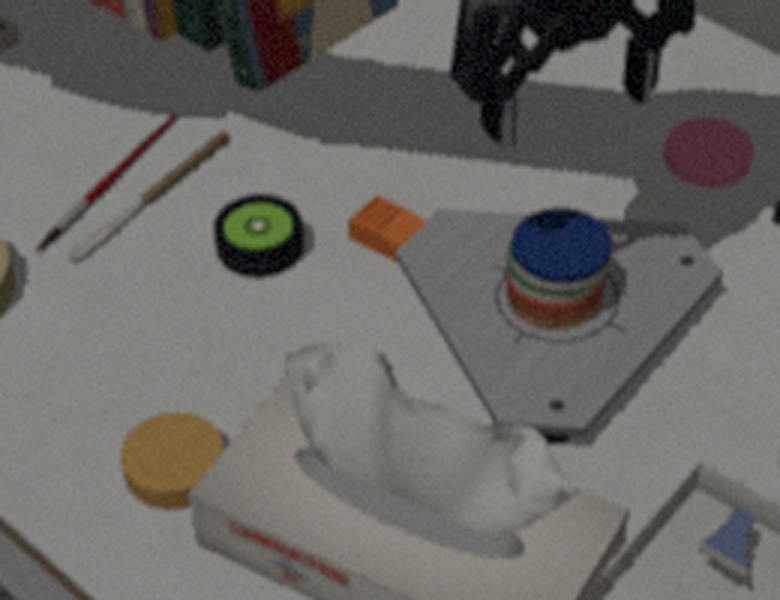

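```bash
python3 -c "
from h import *
for n in ('top','scene'):
    c=cam(n);B=cloud(c).reshape(-1,3)
    for x in (.55,.56,.57,.58,.59,.60,.61,.62,.64,.66):
        m=(abs(B[:,0]-x)<.005)&(B[:,1]>-.17)&(B[:,1]<.03)&(B[:,2]<.3)
        q=B[m]; print(n,x,q[q[:,2].argmax()].round(3) if len(q) else None)"
```

```text
top 0.55 [0.546 0.026 0.003]
top 0.56 None
top 0.57 None
top 0.58 None
top 0.59 None
top 0.6 None
top 0.61 None
top 0.62 None
top 0.64 None
top 0.66 None
scene 0.55 [ 0.549 -0.072  0.025]
scene 0.56 [ 0.561 -0.113  0.025]
scene 0.57 [ 0.57  -0.025  0.054]
scene 0.58 [ 0.579 -0.048  0.055]
scene 0.59 [ 0.595 -0.039  0.106]
scene 0.6 [ 0.602 -0.023  0.109]
scene 0.61 [ 0.614 -0.021  0.113]
scene 0.62 [ 0.621 -0.018  0.116]
scene 0.64 [ 0.645 -0.012  0.123]
scene 0.66 [ 0.665 -0.022  0.127]
```

```bash
python3 -m inch '[[[-4,0,0],[0,0,-40],0],[[-8,0,0],[0,0,-90],0],[[-14,0,0],[0,0,-140],0],[[-20,0,0],[0,0,-190],0],[[-25,0,0],[0,0,-240],0],[[-28,0,0],[10,-1,-273],0],[[-28,0,0],[30,-1,-273],0],[[-28,0,0],[30,-1,-273],0],[[-28,0,0],[30,-1,-273],0]]'; python3 -c "
from h import *
st();c=cam('wrist');save(c,'w29.png');o,p,R=pose()
b=blobs(c,['weight'])
for l in b['weight']: print(R.inv().apply(np.array([l[0],l[1],.020])-p)*1000)"
```

```text
clock: 51.9
position: [0.5375, -0.0913, 0.1364]
ee_rot: [-0.533, 0.465, 0.534, 0.463]
ft_force: [1.1, 0.9, 0.2]
grip_width: 1.001
t 51.9 p [ 0.5375 -0.0913  0.1364] x [-0.003 -0.001 -1.   ] yaw_z 97.9 F [1.1 0.9 0.2] g 1.001 q [ 1.01  0.48 -1.15  1.75  0.46  1.23  1.45]
weight [(0.5368, -0.0947, 64.6, (317.13836669921875, 231.67784118652344))]
[116.64905821   1.07381594  -2.94170098]
```

View pics/w29.png

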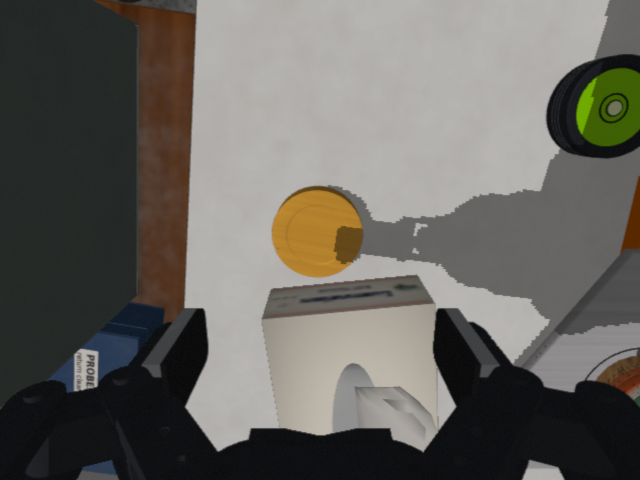

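The weight is at (317,232), and the box front runs parallel below it and clear. I'll descend with a firmer grip.

```bash
python3 -m inch '[[[0,0,0],[40,1,-2.5],0],[[0,0,0],[85,1,-2.5],0],[[0,0,0],[115,1,-2.5],0],[[0,0,0],[128,1,-2.5],0],[[0,0,0],[133,1,-2.5],0],[[0,0,0],[133,1,-2.5],0.5],[[0,0,0],[133,1,-2.5],0.5],[[0,0,0],[133,1,-2.5],0.5],[[0,0,0],[133,1,-2.5],0.5],[[0,0,0],[133,1,-2.5],0.5]]' 70; python3 -c "
from h import *
st();c=cam('wrist');save(c,'w30.png');heldoff('weight',.020);plan([.6294,.1643,.14],97.5)"
```

```text
clock: 53.2
position: [0.5376, -0.094, 0.0055]
ee_rot: [0.534, -0.465, -0.533, -0.463]
ft_force: [-3.8, 1.7, 10.1]
grip_width: 0.713
t 53.2 p [ 0.5376 -0.094   0.0055] x [-0.    -0.002 -1.   ] yaw_z 97.9 F [-3.8  1.7 10.1] g 0.713 q [ 0.9   0.64 -1.    1.85  0.63  1.02  1.34]
weight tool off mm [-14.5 -18.   -2.8] (0.5559, -0.0943, 48.8, (314.0, 376.0))
weight tool off mm [-14.5  15.1  -2.8] (0.5231, -0.0989, 54.1, (314.5, 297.0))
yaw 97.5 rot [ 0.4 -0.1 -0. ] shift [-135.1 -126.5  242.9]
yaw 277.5 rot [-1.796e+02  1.000e-01 -2.000e-01] shift [-135.1 -126.5  242.9]
```

View pics/w30.png

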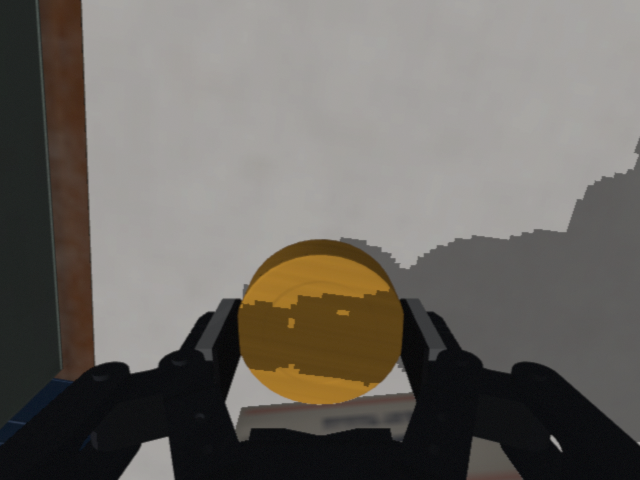

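Held. I'll lift high, then carry it over, clear of the tissue.

```bash
python3 -m inch '[[[0,0,0],[-50,0,0],0.5],[[0,0,0],[-100,0,0],0.5],[[0,0,0],[-150,0,0],0.5],[[0,0,0],[-165,-20,40],0.5],[[0,0,0],[-165,-45,85],0.5],[[0,0,0],[-165,-70,130],0.5],[[0,0,0],[-165,-95,180],0.5],[[0,0,0],[-160,-120,230],0.5],[[0,0,0],[-140,-126,243],0.5],[[0,0,0],[-135,-126,243],0.5]]'; python3 -c "
from h import *
st();c=cam('wrist');save(c,'w31.png');o,p,R=pose()
P=ray(c,320,329,p[2]+.0145);print('off',R.inv().apply(P-p)*1000)
plan([.6294,.1641,.0905],97.5)"
```

```text
clock: 54.55
position: [0.6279, 0.1651, 0.1386]
ee_rot: [-0.534, 0.465, 0.534, 0.462]
ft_force: [-0.5, -0.2, -4.4]
grip_width: 0.712
t 54.55 p [0.6279 0.1651 0.1386] x [-0.003 -0.002 -1.   ] yaw_z 98.1 F [-0.5 -0.2 -4.4] g 0.712 q [ 0.38  0.68 -1.04  1.46  0.59  1.34  1.01]
off [-14.49713886   2.18364697   1.17461268]
yaw 97.5 rot [ 0.4 -0.2 -0.2] shift [48.  -1.4  0.7]
yaw 277.5 rot [-179.6    0.3   -0.3] shift [48.  -1.4  0.7]
```

View pics/w31.png

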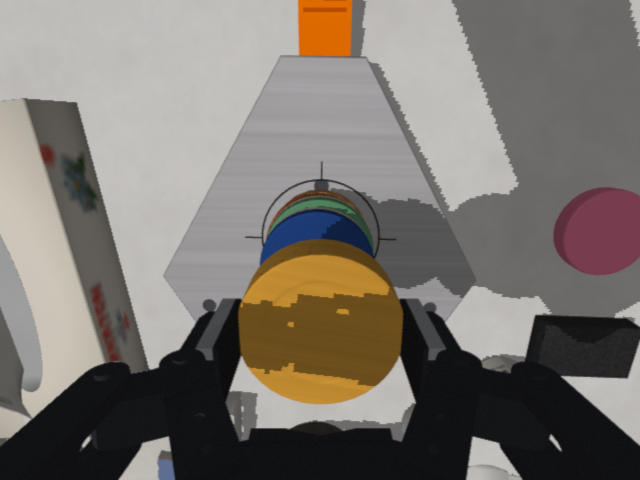

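```bash
python3 -m inch '[[[0.5,-0.2,-0.2],[20,-3,0],0.5],[[0.5,-0.2,-0.2],[36,-3,0],0.5],[[0.5,-0.2,-0.2],[44,-3,0],0.5],[[0.5,-0.2,-0.2],[44,-3,0],0.5],[[0.5,-0.2,-0.2],[44,-3,0],0.5],[[0.5,-0.2,-0.2],[44,-3,0],0.5]]'; python3 -c "
from h import *
st();c=cam('wrist');o,p,R=pose();c=cam('wrist');save(c,'w32.png')
P=ray(c,320,329,p[2]+.0145);print('off',R.inv().apply(P-p)*1000)
plan([.6315,.1643,.0855],97.5)"
```

```text
clock: 55.35
position: [0.6314, 0.1639, 0.0951]
ee_rot: [0.532, -0.466, -0.531, -0.467]
ft_force: [0.3, -0.2, -3.8]
grip_width: 0.712
t 55.35 p [0.6314 0.1639 0.0951] x [ 0.001  0.001 -1.   ] yaw_z 97.5 F [ 0.3 -0.2 -3.8] g 0.712 q [ 0.37  0.72 -1.02  1.5   0.63  1.27  0.98]
off [-14.50358553   2.20331565  -0.62609547]
yaw 97.5 rot [-0.   0.   0.1] shift [ 9.4 -0.2  0.5]
yaw 277.5 rot [ 1.8e+02  1.0e-01 -1.0e-01] shift [ 9.4 -0.2  0.5]
```

View pics/w32.png

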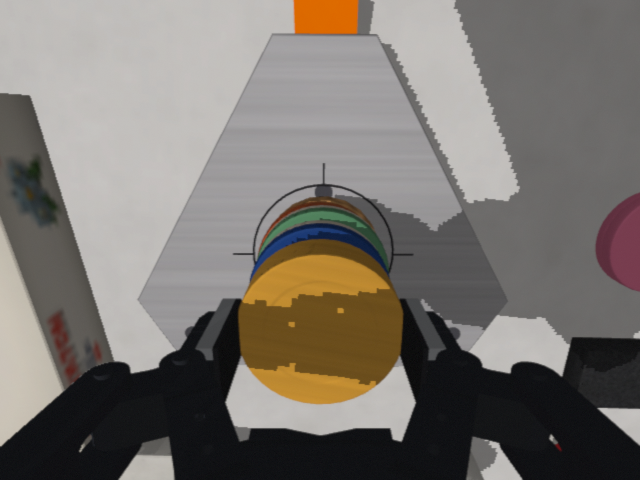

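Lined up over the stack. I'll lower it gently to contact.

```bash
python3 -m inch '[[[0,0,0],[4,0,0.5],0.5],[[0,0,0],[7,0,0.5],0.5],[[0,0,0],[8.5,0,0.5],0.5],[[0,0,0],[9,0,0.5],0.5],[[0,0,0],[9,0,0.5],0.5]]'; python3 -c "
from h import *
st()"
```

```text
clock: 56.08
position: [0.6313, 0.1643, 0.0859]
ee_rot: [0.532, -0.466, -0.531, -0.467]
ft_force: [-0.5, 0.1, -4.3]
grip_width: 0.712
t 56.08 p [0.6313 0.1643 0.0859] x [ 0.001  0.001 -1.   ] yaw_z 97.5 F [-0.5  0.1 -4.3] g 0.712 q [ 0.37  0.73 -1.01  1.5   0.64  1.26  0.98]
```

```bash
python3 -m inch '[[[0,0,0],[0.5,0,0],0.5],[[0,0,0],[1,0,0],0.5],[[0,0,0],[1,0,0],0.5]]'; python3 -m inch '[[[0,0,0],[0,0,0],0.3],[[0,0,0],[0,0,0],0.1],[[0,0,0],[0,0,0],0],[[0,0,0],[0,0,0],0],[[0,0,0],[-20,0,0],0],[[0,0,0],[-60,0,0],0],[[0,0,0],[-85,0,0],0],[[0,0,0],[-85,0,0],0],[[0,0,0],[-85,0,0],0]]'; python3 -c "
from h import *
st();c=cam('wrist');save(c,'w33.png')
H['weight']=.100;blobs(c,['weight']);plan([.43,.08,.14],97.5)
c=cam('scene');save(c,'s33.png',(280,120,180,150),4)"
```

```text
clock: 56.45
position: [0.6314, 0.1643, 0.0854]
ee_rot: [0.532, -0.466, -0.531, -0.467]
ft_force: [-1.6, -1.6, 1.1]
grip_width: 0.709
clock: 57.58
position: [0.6312, 0.1642, 0.1705]
ee_rot: [0.532, -0.466, -0.531, -0.467]
ft_force: [-0.7, -0.3, -1.3]
grip_width: 0.999
t 57.58 p [0.6312 0.1642 0.1705] x [ 0.002  0.    -1.   ] yaw_z 97.4 F [-0.7 -0.3 -1.3] g 0.999 q [ 0.39  0.66 -1.06  1.42  0.57  1.39  1.02]
weight [(0.6313, 0.1629, 64.1, (320.0684814453125, 253.2739715576172))]
yaw 97.5 rot [-0.1  0.   0. ] shift [ 29.7 210.2 -57.3]
yaw 277.5 rot [ 1.799e+02  1.000e-01 -0.000e+00] shift [ 29.7 210.2 -57.3]
```

View pics/w33.png

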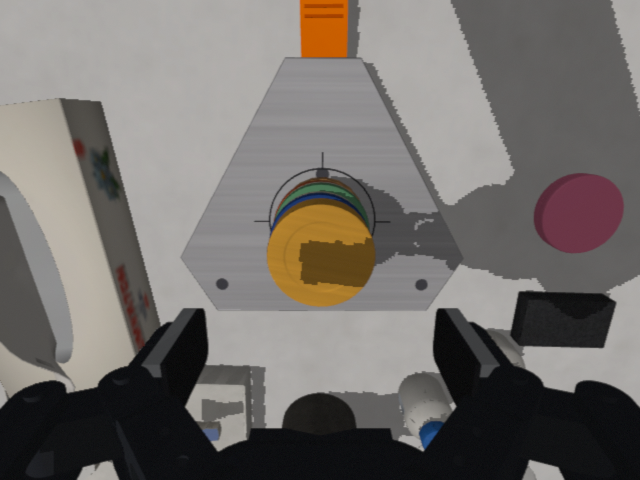

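View pics/s33.png

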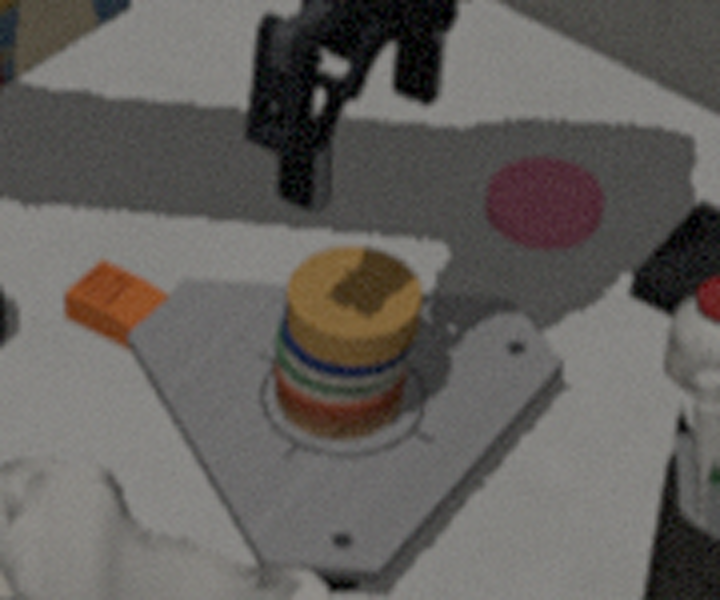

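The weight is flat and centred on the stack at (0.631, 0.163). Fetching the level.

```bash
python3 -m inch '[[[0,0,0],[0,50,-13],0],[[0,0,0],[0,100,-27],0],[[0,0,0],[10,150,-41],0],[[0,0,0],[30,200,-55],0],[[0,0,0],[38,210,-57],0],[[0,0,0],[38,210,-57],0],[[0,0,0],[38,210,-57],0]]'; python3 -c "
from h import *
st();o,p,R=pose();c=cam('wrist');save(c,'w34.png');H['level']=.024
b=blobs(c,['level'])
for l in b['level']: print(R.inv().apply(np.array([l[0],l[1],.024])-p)*1000)"
```

```text
clock: 58.55
position: [0.4314, 0.0813, 0.1324]
ee_rot: [0.532, -0.465, -0.532, -0.467]
ft_force: [0.4, 0.2, 1.2]
grip_width: 0.999
t 58.55 p [0.4314 0.0813 0.1324] x [ 0.002  0.002 -1.   ] yaw_z 97.5 F [0.4 0.2 1.2] g 0.999 q [ 1.03  0.2  -1.38  2.    0.22  1.11  1.26]
level [(0.4282, 0.0792, 45.6, (318.1425476074219, 230.58804321289062))]
[108.43337065   3.70831313  -1.80496139]
```

View pics/w34.png

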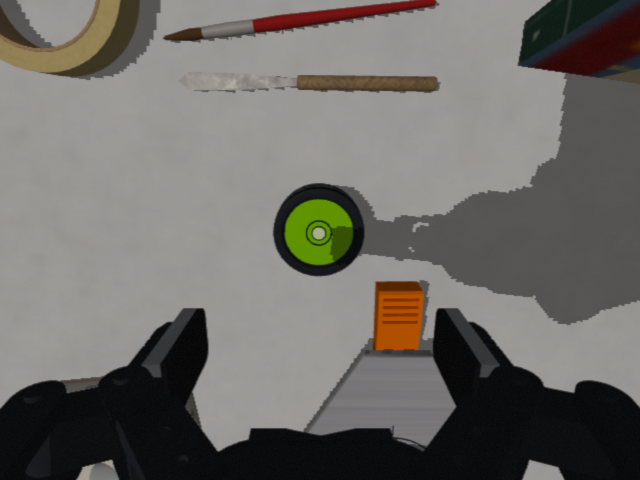

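Joint 3 is at -1.38, near its -1.47 limit. Earlier descents reduced it, so I'll go down slowly and check.

```bash
python3 -m inch '[[[0,0,0],[15,1,-1],0],[[0,0,0],[30,2,-2],0],[[0,0,0],[40,3.5,-2],0]]'; python3 -c "
from h import *
st();plan([.4280,.0792,.0045],97.5)"
```

```text
clock: 58.98
position: [0.4281, 0.0798, 0.0915]
ee_rot: [-0.532, 0.465, 0.533, 0.467]
ft_force: [-0.3, -0.1, 0.5]
grip_width: 1.001
t 58.98 p [0.4281 0.0798 0.0915] x [ 0.001  0.003 -1.   ] yaw_z 97.6 F [-0.3 -0.1  0.5] g 1.001 q [ 0.94  0.27 -1.31  2.05  0.31  1.03  1.18]
yaw 97.5 rot [0.1 0.2 0.1] shift [87.   0.3 -0.9]
yaw 277.5 rot [-1.799e+02 -1.000e-01  3.000e-01] shift [87.   0.3 -0.9]
```

```bash
python3 -m inch '[[[0,0,0],[40,0,-0.5],0],[[0,0,0],[70,0,-0.5],0],[[0,0,0],[84,0,-0.5],0],[[0,0,0],[87,0,-0.5],0],[[0,0,0],[87,0,-0.5],0.5],[[0,0,0],[87,0,-0.5],0.5],[[0,0,0],[87,0,-0.5],0.5],[[0,0,0],[87,0,-0.5],0.5],[[0,0,0],[87,0,-0.5],0.5]]' 35; python3 -c "
from h import *
st();c=cam('wrist');save(c,'w35.png');heldoff('level',.024);plan([.6310,.1635,.17],97.5)"
```

```text
clock: 60.1
position: [0.429, 0.0797, 0.0058]
ee_rot: [0.532, -0.465, -0.532, -0.467]
ft_force: [-2.2, 0.6, 7.9]
grip_width: 0.71
t 60.1 p [0.429  0.0797 0.0058] x [ 0.003  0.003 -1.   ] yaw_z 97.6 F [-2.2  0.6  7.9] g 0.71 q [ 0.74  0.44 -1.13  2.12  0.51  0.89  1.01]
level tool off mm [-18.2 -14.   -2.6] (0.4432, 0.0789, 29.6, (314.5, 373.0))
level tool off mm [-18.3  15.8  -2.4] (0.4136, 0.0752, 34.0, (315.0, 300.0))
yaw 97.5 rot [0.1 0.1 0.2] shift [-163.5 -211.8   56.8]
yaw 277.5 rot [-179.9   -0.3    0.2] shift [-163.5 -211.8   56.8]
```

View pics/w35.png

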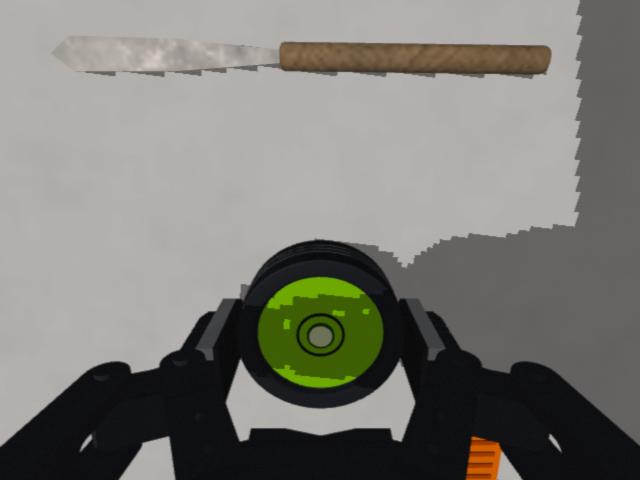

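Held with the window at (320,333). To keep joint 3 off its limit, I'll rise only while moving outward.

```bash
python3 -m inch '[[[0,0,0],[-20,0,0],0.5],[[0,0,0],[-45,-10,3],0.5],[[0,0,0],[-55,-40,10],0.5],[[0,0,0],[-70,-70,18],0.5]]'; python3 -c "
from h import *
st();o,p,R=pose();c=cam('wrist');P=ray(c,320.5,333,p[2]+.0182);print('off',R.inv().apply(P-p)*1000);plan([.6310,.1635,.17],97.5)"
```

```text
clock: 60.7
position: [0.497, 0.1061, 0.0772]
ee_rot: [0.532, -0.465, -0.531, -0.468]
ft_force: [0.0, 0.6, -0.9]
grip_width: 0.709
t 60.7 p [0.497  0.1061 0.0772] x [ 0.004  0.002 -1.   ] yaw_z 97.5 F [ 0.   0.6 -0.9] g 0.709 q [ 0.67  0.47 -1.14  1.9   0.48  1.08  1.04]
off [-18.2120015    2.74414127  -0.44324862]
yaw 97.5 rot [0.  0.2 0.5] shift [ -89.  -136.9   38.3]
yaw 277.5 rot [-180.    -0.8    0.3] shift [ -89.  -136.9   38.3]
```

```bash
python3 -m inch '[[[0,0,0.4],[-40,-20,5],0.5],[[0,0,0.4],[-75,-45,12],0.5],[[0,0,0.4],[-89,-80,22],0.5],[[0,0,0.4],[-89,-120,34],0.5],[[0,0,0.4],[-80,-139,38],0.5],[[0,0,0.4],[-65,-139,38],0.5],[[0,0,0.4],[-60,-139,38],0.5],[[0,0,0.4],[-60,-139,38],0.5]]'; python3 -c "
from h import *
st();o,p,R=pose();c=cam('wrist');save(c,'w36.png');plan([.6335,.1635,.1058],97.5)"
```

```text
clock: 61.75
position: [0.6327, 0.1629, 0.141]
ee_rot: [-0.531, 0.465, 0.532, 0.467]
ft_force: [0.2, 0.2, -1.0]
grip_width: 0.71
t 61.75 p [0.6327 0.1629 0.141 ] x [ 0.001  0.003 -1.   ] yaw_z 97.5 F [ 0.2  0.2 -1. ] g 0.71 q [ 0.38  0.68 -1.03  1.45  0.58  1.34  1.01]
yaw 97.5 rot [-0.   0.2  0.1] shift [35.7 -0.5  0.3]
yaw 277.5 rot [180.    0.2  -0.3] shift [35.7 -0.5  0.3]
```

View pics/w36.png

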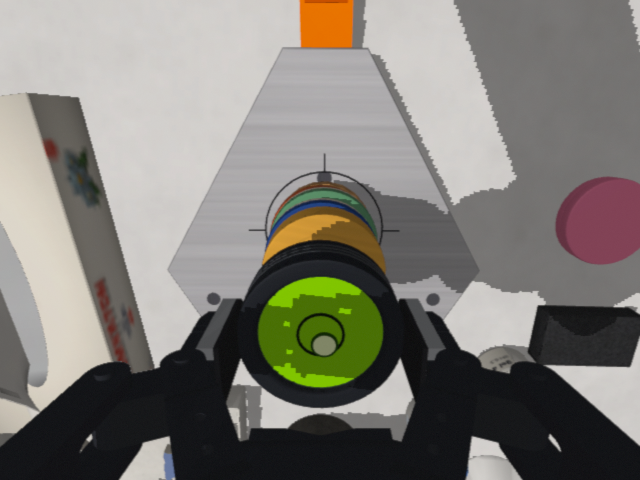

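```bash
python3 -m inch '[[[0,0.2,0],[15,-0.5,1.2],0.5],[[0,0.2,0],[27,-0.5,1.2],0.5],[[0,0.2,0],[32,-0.5,1.2],0.5],[[0,0.2,0],[32,-0.5,1.2],0.5],[[0,0.2,0],[32,-0.5,1.2],0.5]]'; python3 -c "
from h import *
st();o,p,R=pose();c=cam('wrist');save(c,'w37.png');plan([.6335,.1644,.1058],97.5)"
```

```text
clock: 62.42
position: [0.6335, 0.1646, 0.1098]
ee_rot: [0.532, -0.466, -0.531, -0.467]
ft_force: [0.7, -0.9, -1.0]
grip_width: 0.708
t 62.42 p [0.6335 0.1646 0.1098] x [ 0.003  0.    -1.   ] yaw_z 97.5 F [ 0.7 -0.9 -1. ] g 0.708 q [ 0.36  0.7  -1.01  1.48  0.61  1.29  1.  ]
yaw 97.5 rot [-0.  -0.   0.2] shift [ 4.1  0.1 -0.1]
yaw 277.5 rot [180.    0.3   0. ] shift [ 4.1  0.1 -0.1]
```

View pics/w37.png

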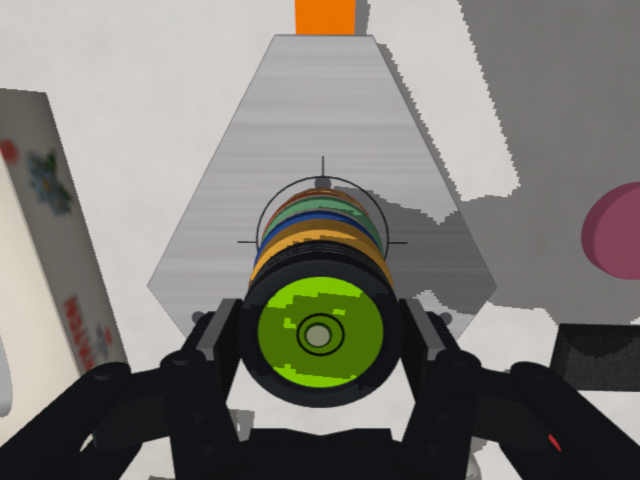

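```bash
python3 -m inch '[[[0,0,0.2],[2,0,0],0.5],[[0,0,0.2],[3.5,0,0],0.5],[[0,0,0.2],[4,0,0],0.5],[[0,0,0.2],[4,0,0],0.5]]'; python3 -c "
from h import *
st()"
```

```text
clock: 62.98
position: [0.6336, 0.1645, 0.1059]
ee_rot: [-0.531, 0.467, 0.532, 0.466]
ft_force: [-0.2, -0.1, -0.1]
grip_width: 0.71
t 62.98 p [0.6336 0.1645 0.1059] x [-0. -0. -1.] yaw_z 97.5 F [-0.2 -0.1 -0.1] g 0.71 q [ 0.36  0.71 -1.01  1.48  0.61  1.29  0.99]
```

```bash
python3 -m inch '[[[0,0,0],[0.6,0,0],0.5],[[0,0,0],[0.6,0,0],0.5],[[0,0,0],[0.6,0,0],0.3],[[0,0,0],[0.6,0,0],0.1],[[0,0,0],[0.6,0,0],0],[[0,0,0],[0.6,0,0],0],[[0,0,0],[-20,0,0],0],[[0,0,0],[-50,0,0],0],[[0,0,0],[-65,0,0],0],[[0,0,0],[-65,0,0],0]]'; python3 -c "
from h import *
st();o,p,R=pose();c=cam('wrist');save(c,'w38.png');save(c,'w38c.png',(240,180,160,150),4);c=cam('scene');save(c,'s38.png',(280,100,180,150),4)"
```

```text
clock: 64.22
position: [0.6342, 0.1649, 0.1724]
ee_rot: [0.532, -0.466, -0.531, -0.467]
ft_force: [0.3, 0.3, -0.3]
grip_width: 0.998
t 64.22 p [0.6342 0.1649 0.1724] x [ 0.002  0.    -1.   ] yaw_z 97.5 F [ 0.3  0.3 -0.3] g 0.998 q [ 0.37  0.65 -1.04  1.41  0.56  1.39  1.03]
```

View pics/w38.png

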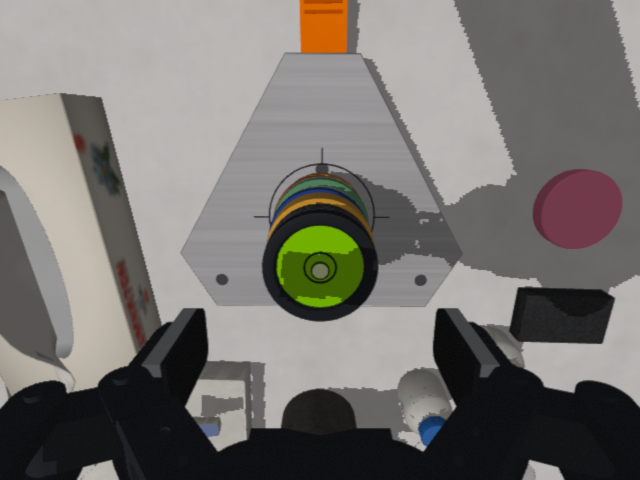

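View pics/s38.png

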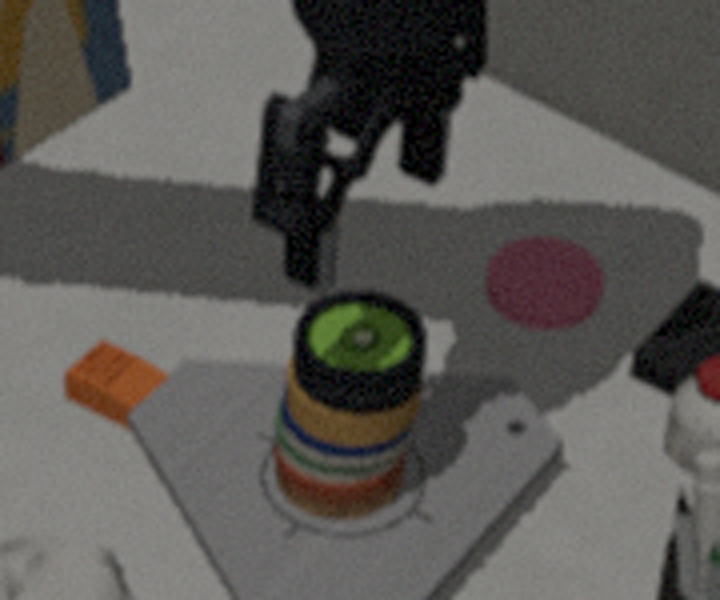

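The stack is complete with the level on top. I'll rise clear, let it settle, and do the last checks.

```bash
python3 -m inch '[[[0,0,0],[-30,0,0],0],[[0,0,0],[-60,10,0],0],[[0,0,0],[-80,20,0],0],[[0,0,0],[-80,20,0],0],[[0,0,0],[-80,20,0],0],[[0,0,0],[-80,20,0],0],[[0,0,0],[-80,20,0],0],[[0,0,0],[-80,20,0],0]]'; python3 -c "
from h import *
st();o,p,R=pose();c=cam('wrist');save(c,'w39.png');save(c,'w39c.png',(260,200,120,110),5)
H['level']=.124;blobs(c,['level','weight']);
print('ring?')"; python3 -m inch '[[[0,0,0],[0,60,0],0],[[0,0,0],[0,120,0],0],[[0,0,0],[0,180,0],0],[[0,0,0],[0,180,0],0]]'; python3 -c "
from h import *
st();c=cam('top');save(c,'t39.png',(180,90,220,190),3);H['level']=.124;blobs(c,['level'])"
```

```text
clock: 65.32
position: [0.6137, 0.1618, 0.25]
ee_rot: [-0.531, 0.467, 0.532, 0.466]
ft_force: [1.3, -0.6, 0.5]
grip_width: 0.998
t 65.33 p [0.6137 0.1618 0.25  ] x [-0.002 -0.001 -1.   ] yaw_z 97.5 F [ 1.3 -0.6  0.5] g 0.998 q [ 0.41  0.57 -1.09  1.36  0.5   1.51  1.05]
level [(0.6326, 0.1638, 46.1, (320.39361572265625, 255.9326171875))]
weight [(0.6315, 0.1545, 55.7, (311.5, 218.5))]
ring?
clock: 65.88
position: [0.434, 0.138, 0.2498]
ee_rot: [0.532, -0.468, -0.531, -0.465]
ft_force: [-0.5, -1.0, 0.9]
grip_width: 0.998
t 65.88 p [0.434  0.138  0.2498] x [-0.001 -0.004 -1.   ] yaw_z 97.4 F [-0.5 -1.   0.9] g 0.998 q [ 0.99 -0.   -1.36  1.81  0.    1.34  1.33]
level []
```

View pics/w39c.png

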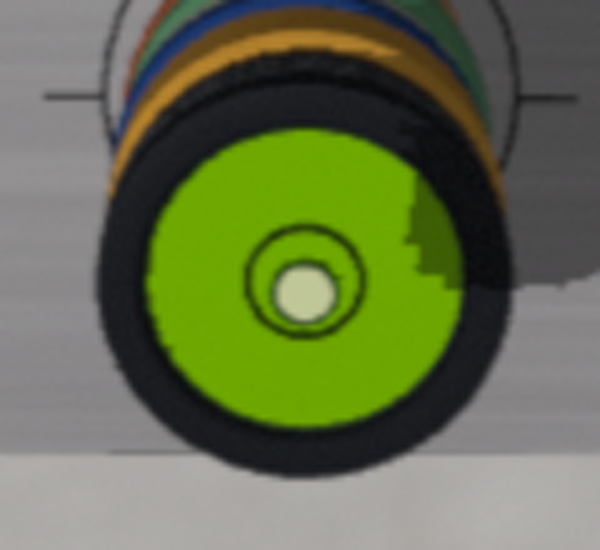

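View pics/t39.png

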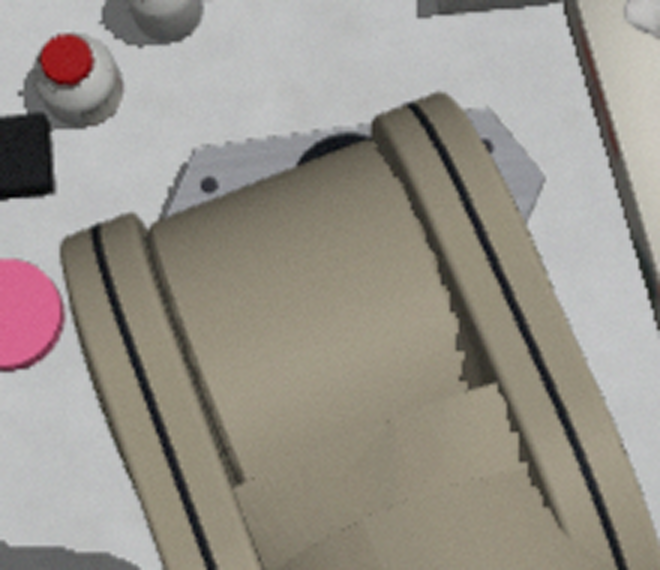

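In the crop the bubble is at (304,294) against a circle centre of (304,281), about 1.8 mm off but inside. I'll move the arm aside and check again from two fixed cameras to see whether it's stable.

```bash
python3 -c "
from h import *
plan([.44,-.2,.25],97.5)"; python3 -m inch '[[[0,0,0],[0,0,-60],0],[[0,0,0],[0,0,-120],0],[[0,0,0],[0,0,-180],0],[[0,0,0],[0,-40,-230],0],[[0,0,0],[0,-40,-260],0],[[0,0,0],[0,-40,-260],0],[[0,0,0],[0,-40,-260],0],[[0,0,0],[0,-40,-260],0]]'; python3 -c "
from h import *
st();c=cam('top');save(c,'t40.png',(200,90,220,190),3);save(c,'t40c.png',(270,130,60,60),9);H['level']=.124;blobs(c,['level']);c=cam('scene');save(c,'s40.png',(330,150,80,100),6)"
```

```text
yaw 97.5 rot [ 0.  -0.3 -0.2] shift [   0.7   36.7 -336.5]
yaw 277.5 rot [-180.     0.3   -0.4] shift [   0.7   36.7 -336.5]
clock: 66.92
position: [0.5061, -0.113, 0.2504]
ee_rot: [0.533, -0.468, -0.531, -0.464]
ft_force: [0.1, 1.0, -0.0]
grip_width: 1.001
t 66.92 p [ 0.5061 -0.113   0.2504] x [-0.002 -0.006 -1.   ] yaw_z 97.6 F [ 0.1  1.  -0. ] g 1.001 q [ 1.15  0.25 -1.16  1.67  0.24  1.38  1.65]
level [(0.633, 0.1626, 46.8, (295.918701171875, 153.77235412597656))]
```

View pics/t40.png

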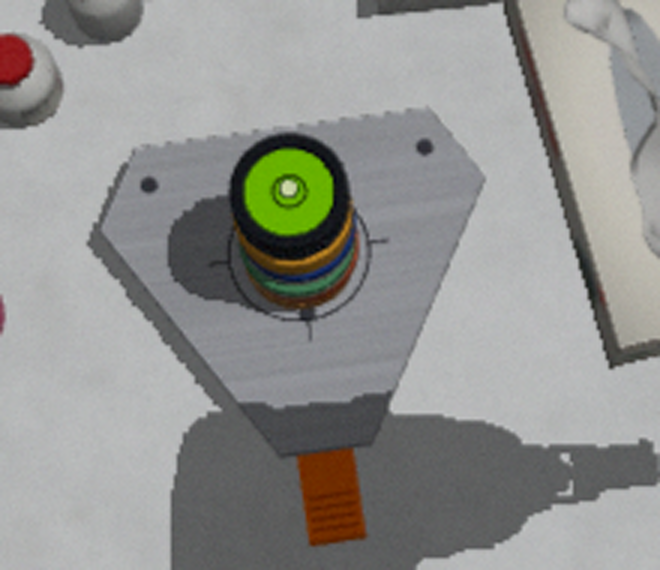

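View pics/t40c.png

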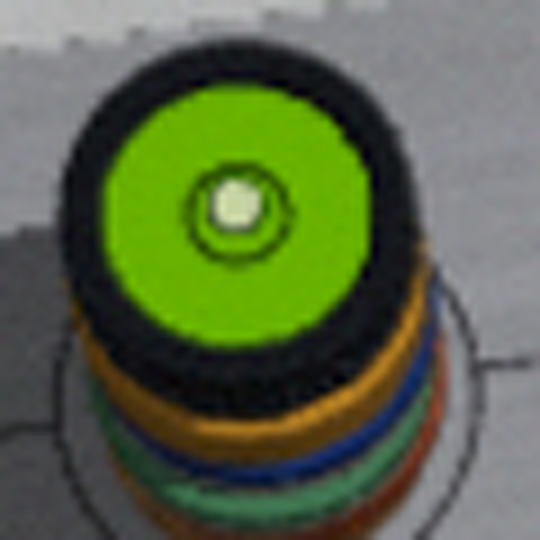

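View pics/s40.png

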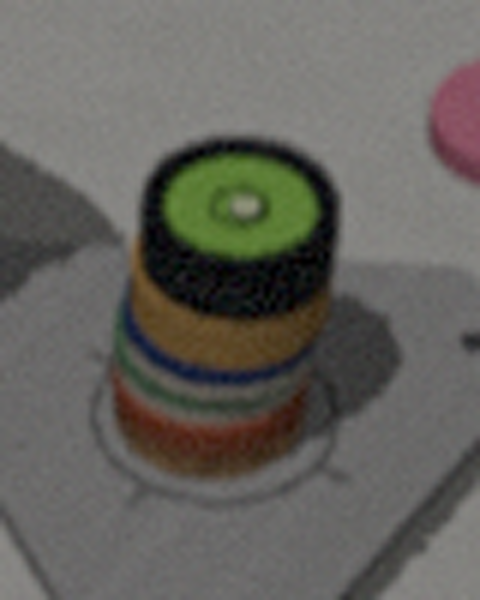

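The bubble is inside the circle in all three views and steady at 1.6–1.8 mm off, so under 0.0065 rad. The stack is upright and inside the ring, and the wedge and plate haven't moved. Handing in.

```bash
python3 -c "
from workcell import manip
print(manip.hand_in())"
```

```text
the job is handed in; nothing more can be done
None
```

I levelled the plate, built the stack and handed the job in at about 67 s of the 210 s allowed.

**What I did**
- **Levelling:** I stood the level on the ring and pushed the wedge about 56 mm under the low corner. After I let go, the bubble was about 1 mm off centre.
- **Stacking:** I set the level aside, then stacked cork, red, green, blue and the brass weight, with the level on top. I left the pink look-alike alone.

**Last checks**
- **Bubble:** It was inside the circle in the wrist, top and scene views. It stood 1.6–1.8 mm off towards the plate's +x side, about 0.006 rad against the 0.010 limit. That is more than the 1 mm I saw just after placing the wedge. I didn't nudge the wedge further, so as not to risk disturbing the stack.
- **Centring:** The discs measured within about 1 mm of the ring's middle. The weight is about 2 mm off and the level about 1.5 mm off the weight. The cameras disagree with each other by 1–3 mm, so these are only that accurate.

**Less clean points**
- **Wedge force:** It peaked for a moment near 32 N forward and 38 N upward while I pushed. I eased the downward part and carried on at 10–20 N.
- **Plate:** The pushing may have moved it by about 1 mm.
- **Knocked weight:** The weight was knocked aside during the run, so I re-measured it before gripping it.

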